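Load the drawer incubator and set its click timer

TASK

Take the finished green rack out of the incubator's drawer and stand it flat in the small steel tray, and put every purple sample rack upright and flat on the drawer's floor and push the drawer fully shut. Set the click-stop timer dial to one click past its red zero mark for each purple rack loaded, and only when the drawer is shut and the dial is set, press the green start button all the way down and let it go. Leave the empty yellow rack where it stands.

Things in the scene. Friction and masses are not known exactly. Their poses are not given: they have to be found in the camera images.
- purple1: purple sample rack with four white tube caps, 76 x 44 mm, 66 mm tall over all: a 26 mm tall block with an upright grip tab in the middle of its top (34 mm along the rack's x, 10 mm thick across its y, reaching from 26 to 66 mm above the underside). Origin at the centre of the underside, x along the 76 mm side, z up; about 90 g. Always present
- purple2: purple sample rack with four white tube caps, 76 x 44 mm, 66 mm tall over all: a 26 mm tall block with an upright grip tab in the middle of its top (34 mm along the rack's x, 10 mm thick across its y, reaching from 26 to 66 mm above the underside). Origin at the centre of the underside, x along the 76 mm side, z up; about 90 g. Present in some starts only (two to four purple racks in all)
- purple3: purple sample rack with four white tube caps, 76 x 44 mm, 66 mm tall over all: a 26 mm tall block with an upright grip tab in the middle of its top (34 mm along the rack's x, 10 mm thick across its y, reaching from 26 to 66 mm above the underside). Origin at the centre of the underside, x along the 76 mm side, z up; about 90 g. Present in some starts only (two to four purple racks in all)
- purple4: purple sample rack with four white tube caps, 76 x 44 mm, 66 mm tall over all: a 26 mm tall block with an upright grip tab in the middle of its top (34 mm along the rack's x, 10 mm thick across its y, reaching from 26 to 66 mm above the underside). Origin at the centre of the underside, x along the 76 mm side, z up; about 90 g. Present in some starts only (two to four purple racks in all)
- yellow: yellow empty rack, same shape and size as the purple ones, not to be moved
- green: green rack with four red caps, finished in the last run; same shape, size, tab and axes as the purple ones. Stands on the drawer's floor near its front at the start (hidden until the drawer is pulled out), its x roughly along the incubator's x
- tray: small fixed steel tray on the table, 106 mm (x) by 78 mm (y), origin at the centre of its underside, z up; inner floor 98 x 70 mm and 4 mm above the table, rim 12 mm above the table
- tray_in (a point): centre of the tray's inner floor, axes as the tray's
- incubator: white benchtop drawer incubator, 240 mm deep (x), 340 mm wide (y), 125 mm tall, fixed to the table. Origin at the centre of its underside, x pointing from its front to its back, z up; its front, a blue drawer front, faces the robot and stands 120 mm from the origin. On its top lie the timer dial (62 mm towards the front and 85 mm to the -y side of the origin) and the start button (75 mm towards the front, 12 mm to the +y side)
- drawer (a joint): how far the drawer is pulled out of the incubator towards the robot, m: 0 fully shut (starts 0 to 0.03), 0.150 at its stop. It stays where it is left; about 1.5 N of friction, some damping, 0.6 kg
- drawer_handle (a point): middle of the steel bar handle of the drawer: a round bar 11 mm thick, 120 mm long along the incubator's y, its axis 50 mm in front of the blue drawer front and 103 mm above the table (the drawer front's top edge is at 107 mm). Free to be pinched from above. Axes as the incubator's; moves with the drawer
- drawer_floor (a point): centre of the drawer's inner floor, 22 mm above the table, axes as the incubator's; moves with the drawer. The inside measures 178 mm (x) by 288 mm (y); side and back walls rise 49 mm above the floor, the blue drawer front (its outer face at x = -110 mm from this point) 85 mm. With the drawer fully out only the floor from x = -89 to about +40 mm is clear of the incubator's top; the underside of that top is 111 mm above the table, so upright racks pass under it
- dial (a joint): angle of the timer dial, rad, growing clockwise seen from above. 15 clicks to the turn: it rests only at whole clicks of 0.4189 rad (24 degrees), from 0 (white line of the knob at the red dot, which is on the side of the robot) to 8 clicks (3.351); stops just beyond either end. White dots mark clicks 1 to 8. Starts at click 6, 7 or 8. About 0.07 N m carries it over a click; released between clicks it snaps to the nearest one
- dial_grip (a point): point on the dial's axis at the height to grip, 155 mm above the table: the blue knob is a bar 46 mm long, 14 mm thick, from 137 to 167 mm above the table, on a round skirt of 27 mm radius whose top is at 137 mm. The point turns with the knob: its x axis lies along the bar, the white line being on its -x end; at dial value 0 its x axis is the incubator's x
- start (a joint): travel of the green start button, m: 0 up, 0.006 fully pressed (5 N); springs back
- start_top (a point): centre of the top of the green start button (26 mm across, in a black collar of 42 mm), 147 mm above the table when up; pressed straight down

How it is judged:
By the outcome, as a careful person would: the job done as asked, in the order asked, and still so for the second after the job is handed in, with the robot touching nothing.
Of purple2, purple3, purple4 only 1 to 3 are there at a start; the rules pass over those that are not, and their reading is None.
At some moment in a run one of purple1, purple2, purple3, purple4 may be knocked a few centimetres aside while the robot is not near it.
It also fails if it takes over 208 s, if anything falls off the work surface, if the arm or the gripper's body presses on something with over 40 N, if the wrist force passes 120 N, or if a joint passes its speed limit or range.

ROBOT

A 6-joint arm with a two-finger parallel gripper is mounted at the origin on the work surface. World frame = base frame: x ahead of the robot, y to its left, z up, the work surface at z = 0. Lengths are in m, angles in rad, forces in N, time in s.
With the tool pointing down it reaches from about 0.25 to 0.725 m from the base axis. Payload 4 kg.
Tool frame: the origin (TCP) lies at the very end of the fingers, on their centre line; the grasp point (between the pads) lies 19 mm behind it (ctrl.hold_point_z is the z of the grasp point in the tool frame, in m); z points along the fingers, y is the line along which they close (so a half turn about z gives the same grasp; the last joint's range is limited). The gripper opens to 85 mm and grips with 20 to 120 N. Pads are 22 mm wide; open, the fingers measure 114 mm over their backs; the gripper's body (76 mm by 85 mm) begins 54 mm behind the grasp point. The pads swing forward as they close: fully open they stand 13 mm farther back than shut.
Start: joints at [-1.326, 0.241, 0.005, 1.335, 0, 1.571], TCP at [0.121, -0.485, 0.231] pointing down, gripper open.
Joint ranges: [-2.72, 2.72], [-1.05, 1.87], [-1.09, 1.28], [-1.99, 2.15], [-1.42, 1.44], [-3.14, 3.14]. Speed limits (rad/s): [2.79, 2.79, 3.14, 3.14, 3.14, 3.14].

INTERFACE

Orientations are given as a unit quaternion [w, x, y, z].
In Python, from plant import ctrl, eyes, ticket gives the robot as it stands. The module is installed in compiled form; this text tells all that it offers.
- The arm moves only by the tool play_rows, never from a script. Its argument "motion" is a list of rows, each an object with "dp": the shift along the world's x, y, z in units of 40 mm (1.0 is 40 mm), a list of three; "delta_rot": the turn, a rotation vector about the world's x, y, z in units of 8 degrees (1.0 is 8 degrees), a list of three; "hand": the opening, from 0 (shut) to 1 (fully open). In form: [{"dp": [dx, dy, dz], "delta_rot": [wx, wy, wz], "hand": hand}, ...]. A call has exactly 5 rows; each row shifts and turns the commanded pose from where the row before left it; what a row does not reach is not made up. A row lasts 1/10 s, in which the tool goes at most 50 mm and 8.59 degrees, less where a joint would pass 70% of its speed; a pose out of reach is approached as far as the arm can. A call is refused whole if a number of a shift passes 1 or a number of a turn 1, either way. A call with a gripper value outside its range is refused whole. The fingers move at their own pace and stop on an object; the grip force is fixed at half the most. Time passes only in rows, so rows that do not move let the fingers close, or fill a call up. It gives the time, the measured TCP pose, the force, the opening and the grip force at its end, in the units of the state.
- ctrl.state(): the state, without advancing time (a new reading comes with each control period).
- eyes.get_image(name): name is "scene" or "top" or "wrist"; returns a dict with "frame" (420x560x3 uint8, red, green, blue), "intrinsics" (3x3 intrinsics, pixels), "distortion" ([k1, k2, p1, p2, k3] as OpenCV has them; the pictures are not rectified), "R" (3x3) and "t" (3): a world point X has camera coordinates R X + t. Camera axes: x right, y down, z forward; pixel columns grow to the right and rows downward; lengths in m; the calibration is good to about 2 mm. A picture is of the moment at which its call begins. There is no depth.
- ticket.job_done(): hands the job in; it is judged then, once.
The state is a dict: "time_s": time; "joint_pos": joint angles; "joint_velocities": joint speeds; "effort": joint torques, N m; "eef_pos": TCP position; "eef_rot": TCP orientation; "contact_force": force on the tool from outside, world axes, zero at the start; "moment": the same for the moment, N m; "grip_width": opening from 0.0 (shut) to 1.0 (fully open); "grasp_force": force on a finger pad.
Only numpy, scipy, OpenCV 4.12 (cv2) and the standard library are available. Lean on these libraries where they do the work, as an engineer would, in place of code of your own. Each camera call takes 0.05 s, during which the arm holds its last target. There are 200 camera calls.

## Working session

There is one attempt and no reset: what is moved stays moved. The work goes in short steps, Python scripts to look and compute and a tool call to move; the robot and the scene stay as the last step left them, time stands still between calls to the robot, and variables do not carry over. Pictures are saved under pics/ and viewed, at most 17 in all, crops included, and the job is handed in when it is done.

Besides the shell and the picture viewer there is one more tool, called after ">>>" as name(argument=value, ...) on one line, values as JSON. play_rows: Moves the arm, as the interface text tells. Its arguments: {"type":"object","properties":{"motion":{"type":"array"}},"required":["motion"]}

```bash
mkdir -p pics; cat > h.py <<'E'
import numpy as np, cv2
from plant import ctrl, eyes, ticket
def snap(n,fn=None):
    d=eyes.get_image(n)
    if fn: cv2.imwrite('pics/'+fn,cv2.cvtColor(d['frame'],cv2.COLOR_RGB2BGR))
    return d
def ray(d,uv,z):
    uv=np.array(uv,float).reshape(-1,1,2)
    p=cv2.undistortPoints(uv,np.array(d['intrinsics']),np.array(d['distortion'])).reshape(-1,2)
    R=np.array(d['R']);t=np.array(d['t']);c=-R.T@t
    v=np.c_[p,np.ones(len(p))]@R
    return c+v*((z-c[2])/v[:,2])[:,None]
def proj(d,X):
    R=np.array(d['R'])
    return cv2.projectPoints(np.array(X,float).reshape(-1,1,3),cv2.Rodrigues(R)[0],np.array(d['t'],float),np.array(d['intrinsics']),np.array(d['distortion']))[0].reshape(-1,2)
E
python3 - <<'E'
from h import *
for n in('scene','top','wrist'):
    d=snap(n,n+'0.png'); print(n,-np.array(d['R']).T@d['t'],np.array(d['R'])[2])
print(ctrl.state(),ctrl.hold_point_z)
E
```

```text
scene [ 1.07148667 -0.26413225  0.96790537] [-0.49419667  0.18925108 -0.84850084]
top [ 0.41024731 -0.04567703  0.94251647] [ 0.18052519 -0.02274601 -0.98330731]
wrist [ 0.1937337  -0.46633685  0.37243769] [-0.28746855 -0.07080986 -0.95516899]
{'time_s': 0.15, 'joint_pos': array([-1.32598476e+00,  2.41230572e-01,  4.04167729e-03,  1.33519781e+00,
        6.49135269e-06,  1.57079328e+00]), 'joint_velocities': array([-0.00085698, -0.00119431,  0.00360435,  0.00036444, -0.00070939,
       -0.00180837]), 'effort': array([ 3.09977145e-05, -3.72634113e+01,  2.52638948e+01,  1.23528604e-02,
        3.10855239e-05, -8.69498479e-06]), 'eef_pos': array([ 0.1210737 , -0.48463082,  0.23062518]), 'eef_rot': array([-7.89633375e-04,  9.92517262e-01,  1.22101811e-01, -9.38699732e-05]), 'contact_force': array([ 0.74697607, -0.59807678, -0.37780063]), 'moment': array([-0.00034103,  0.00608212, -0.03004687]), 'grasp_force': 0.0, 'grip_width': 0.9981464267209572} -0.0187
```

View pics/top0.png

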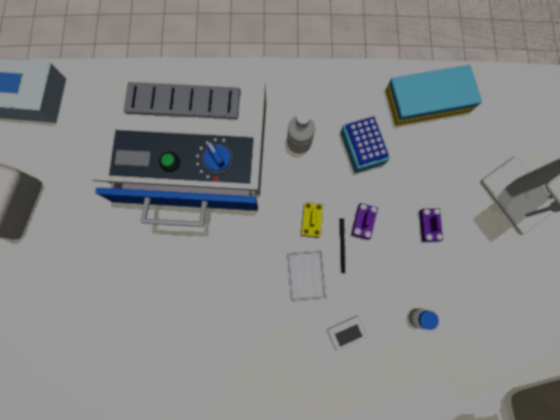

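View pics/scene0.png

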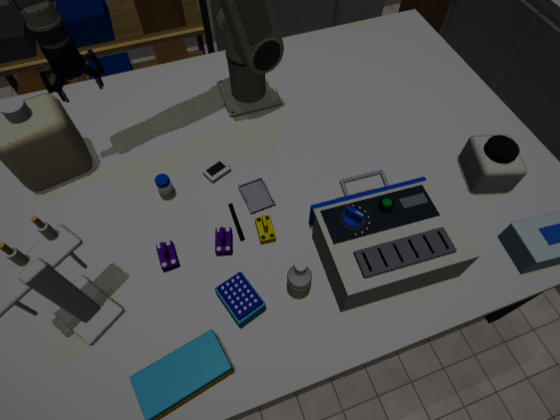

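```bash
cat >> h.py <<'E'
def mask(d,c):
    hsv=cv2.cvtColor(d['frame'],cv2.COLOR_RGB2HSV); 
    lo,hi={'purple':((130,90,40),(160,255,255)),'yellow':((22,150,90),(33,255,255)),'blue':((108,170,60),(126,255,255)),'green':((45,120,50),(85,255,255)),'red':((0,150,80),(5,255,255))}[c]
    return cv2.inRange(hsv,lo,hi)
def blobs(d,c,amin=40):
    m=mask(d,c); m=cv2.morphologyEx(m,cv2.MORPH_CLOSE,np.ones((5,5)))
    cs,_=cv2.findContours(m,cv2.RETR_EXTERNAL,cv2.CHAIN_APPROX_NONE)
    return [k for k in cs if cv2.contourArea(k)>amin]
def rect(d,k,z):
    w=ray(d,k,z)[:,:2].astype(np.float32)*1000
    (c,s,a)=cv2.minAreaRect(w)
    if s[0]<s[1]: s=s[::-1];a+=90
    return np.round(c,1),np.round(s,1),round((a+90)%180-90,1)
E
python3 - <<'E'
from h import *
d=snap('top')
for c,z in(('purple',.026),('yellow',.026),('blue',.107),('green',.147),('red',.13)):
    for k in blobs(d,c,6): print(c,k.reshape(-1,2).mean(0).round(),rect(d,k,z))
# handle, tray corners need crops
f=d['frame'][:,:,::-1]
a=cv2.resize(f[125:245,90:270],None,fx=4,fy=4,interpolation=cv2.INTER_CUBIC)
b=cv2.resize(f[195:305,280:450],None,fx=4,fy=4,interpolation=cv2.INTER_CUBIC)
cv2.imwrite('pics/a.png',a);cv2.imwrite('pics/b.png',b)
E
```

```text
purple [430. 224.] (array([ 548.7, -395.6]), array([71.6, 45.5]), 1.2)
purple [363. 222.] (array([ 556.7, -243.8]), array([74.1, 42.1]), -15.8)
yellow [312. 220.] (array([ 560.2, -125.5]), array([73.4, 40.8]), -5.8)
blue [428. 320.] (array([ 344.4, -347.6]), array([32.6, 31.4]), 87.0)
blue [176. 196.] (array([597.5, 161.1]), array([329. ,  17.3]), 86.8)
blue [216. 157.] (array([679.6,  78.7]), array([52.6, 52.3]), 1.3)
blue [366. 145.] (array([ 716.9, -237.7]), array([90.2, 61.2]), 17.1)
green [167. 159.] (array([661.7, 170.3]), array([27.3, 26. ]), 2.8)
```

View pics/a.png

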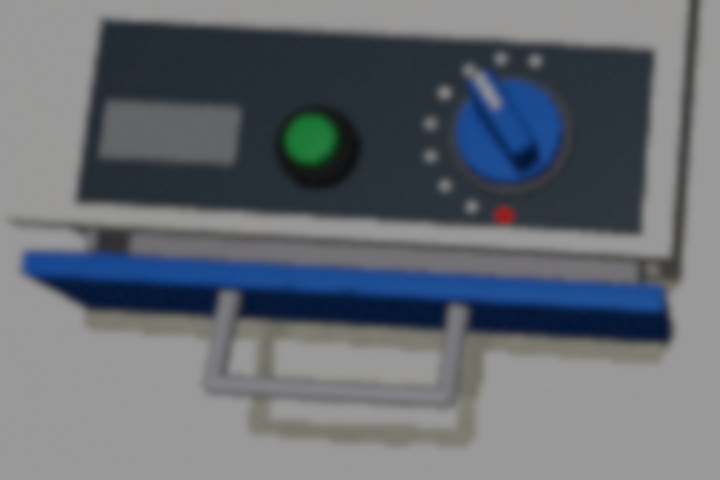

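View pics/b.png

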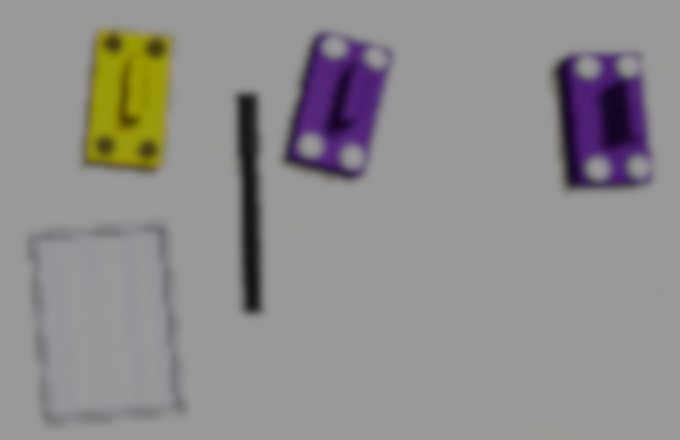

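```bash
python3 - <<'E'
from h import *
d=snap('top')
A=lambda l:np.array(l)/4+[90,125]
B=lambda l:np.array(l)/4+[280,195]
print('handle',ray(d,A([(207,385),(447,398)]),.103)*1000)
print('skirt',ray(d,A([(510,130),(504,215),(480,78),(525,160)]),.137)*1000)
print('btn',ray(d,A([(311,139)]),.147)*1000)
t=ray(d,B([(30,233),(163,226),(183,410),(47,423)]),.010)*1000;print('tray',t,t.mean(0))
# caps
for nm,l in(('p',[(334,47),(376,57),(311,146),(352,156)]),('q',[(587,67),(628,66),(598,168),(639,166)]),('y',[(113,43),(155,47),(105,146),(148,149)])):
    t=ray(d,B(l),.028)*1000; v=t[0]+t[1]-t[2]-t[3]; print(nm,t.mean(0),np.degrees(np.arctan2(v[1],v[0])),np.linalg.norm(v)/2)
E
```

```text
handle [[544.1135075  228.73935524 103.        ]
 [537.41656476 105.53248943 103.        ]]
skirt [[668.79236751  72.17252887 137.        ]
 [624.54780622  73.96104589 137.        ]
 [696.33882973  88.16851769 137.        ]
 [653.06913048  64.20672145 137.        ]]
btn [[661.01617045 169.73593462 147.        ]]
tray [[ 486.24784299  -71.5105709    10.        ]
 [ 489.94743242 -146.2914921    10.        ]
 [ 388.20773675 -155.53164517   10.        ]
 [ 381.6376954   -80.33001493   10.        ]] [ 436.51017689 -113.41593077   10.        ]
p [ 557.94351057 -247.18528025   28.        ] -15.412785004328006 58.30911154495217
q [ 548.97123426 -401.04637979   28.        ] 2.4498135182648673 57.50325667584634
y [ 561.04584618 -127.4180406    28.        ] -5.050408089848095 58.21438798672165
```

>>> play_rows(motion=[{"dp":[0.52,0.81,0.1],"delta_rot":[0,0,0.46],"hand":0.45},{"dp":[0.52,0.81,0.1],"delta_rot":[0,0,0.46],"hand":0.45},{"dp":[0.52,0.81,0],"delta_rot":[0,0,0.46],"hand":0.45},{"dp":[0.52,0.81,0],"delta_rot":[0,0,0.46],"hand":0.45},{"dp":[0.52,0.81,0],"delta_rot":[0,0,0.46],"hand":0.45}])

```text
time_s: 0.75
eef_pos: [0.2257, -0.3218, 0.2393]
eef_rot: [0.0, 0.96, 0.28, 0.0]
contact_force: [0.7, 0.4, 0.4]
grip_width: 0.449
grasp_force: 0.0
```

>>> play_rows(motion=[{"dp":[0.52,0.81,0],"delta_rot":[0,0,0.46],"hand":0.45},{"dp":[0.52,0.81,0],"delta_rot":[0,0,0.46],"hand":0.45},{"dp":[0.52,0.81,0],"delta_rot":[0,0,0.46],"hand":0.45},{"dp":[0.52,0.81,0],"delta_rot":[0,0,0.46],"hand":0.45},{"dp":[0.52,0.81,0],"delta_rot":[0,0,0.46],"hand":0.45}])

```text
time_s: 1.25
eef_pos: [0.3297, -0.1597, 0.2394]
eef_rot: [0.0, 0.903, 0.43, 0.0]
contact_force: [-0.6, 0.7, -0.3]
grip_width: 0.45
grasp_force: 0.0
```

>>> play_rows(motion=[{"dp":[0.52,0.81,0],"delta_rot":[0,0,0.46],"hand":0.45},{"dp":[0.52,0.81,0],"delta_rot":[0,0,0.46],"hand":0.45},{"dp":[0.52,0.81,0],"delta_rot":[0,0,0.46],"hand":0.45},{"dp":[0.52,0.81,0],"delta_rot":[0,0,0.46],"hand":0.45},{"dp":[0.52,0.81,0],"delta_rot":[0,0,0.46],"hand":0.45}])

```text
time_s: 1.75
eef_pos: [0.4338, 0.0025, 0.2394]
eef_rot: [0.0, 0.822, 0.569, 0.0]
contact_force: [0.2, -0.6, 0.4]
grip_width: 0.446
grasp_force: 0.0
```

>>> play_rows(motion=[{"dp":[0.52,0.81,0],"delta_rot":[0,0,0.46],"hand":0.45},{"dp":[0.52,0.81,0],"delta_rot":[0,0,0.46],"hand":0.45},{"dp":[0.52,0.81,0],"delta_rot":[0,0,0.46],"hand":0.45},{"dp":[0.52,0.81,0],"delta_rot":[0,0,0.46],"hand":0.45},{"dp":[0.52,0.81,0],"delta_rot":[0,0,0.46],"hand":0.45}])

```text
time_s: 2.25
eef_pos: [0.5377, 0.1644, 0.2391]
eef_rot: [0.0, 0.721, 0.693, -0.0]
contact_force: [0.8, -0.5, 0.3]
grip_width: 0.451
grasp_force: 0.0
```

>>> play_rows(motion=[{"dp":[0.07,0,-0.85],"delta_rot":[0,0,-0.1],"hand":0.45},{"dp":[0,0,-0.85],"delta_rot":[0,0,0],"hand":0.45},{"dp":[0,0,-0.85],"delta_rot":[0,0,0],"hand":0.45},{"dp":[0,0,-0.7],"delta_rot":[0,0,0],"hand":0.45},{"dp":[0,0,-0.55],"delta_rot":[0,0,0],"hand":0.45}])

```text
time_s: 2.75
eef_pos: [0.5388, 0.1627, 0.085]
eef_rot: [-0.001, 0.726, 0.687, -0.001]
contact_force: [0.3, -0.4, 0.0]
grip_width: 0.452
grasp_force: 0.0
```

>>> play_rows(motion=[{"dp":[0,0,0],"delta_rot":[0,0,0],"hand":0},{"dp":[0,0,0],"delta_rot":[0,0,0],"hand":0},{"dp":[0,0,0],"delta_rot":[0,0,0],"hand":0},{"dp":[0,0,0],"delta_rot":[0,0,0],"hand":0},{"dp":[0,0,0],"delta_rot":[0,0,0],"hand":0}])

```text
time_s: 3.25
eef_pos: [0.5399, 0.1628, 0.0874]
eef_rot: [0.0, 0.726, 0.687, -0.0]
contact_force: [0.6, -0.2, -8.1]
grip_width: 0.102
grasp_force: 58.5
```

>>> play_rows(motion=[{"dp":[-0.2,0.01,0],"delta_rot":[0,0,0],"hand":0},{"dp":[-0.35,0.02,0],"delta_rot":[0,0,0],"hand":0},{"dp":[-0.35,0.02,0],"delta_rot":[0,0,0],"hand":0},{"dp":[-0.35,0.02,0],"delta_rot":[0,0,0],"hand":0},{"dp":[-0.35,0.02,0],"delta_rot":[0,0,0],"hand":0}])

```text
time_s: 3.75
eef_pos: [0.4753, 0.1666, 0.0874]
eef_rot: [0.0, 0.726, 0.687, 0.0]
contact_force: [2.0, 1.9, -9.4]
grip_width: 0.103
grasp_force: 59.0
```

>>> play_rows(motion=[{"dp":[-0.35,0.02,0],"delta_rot":[0,0,0],"hand":0},{"dp":[-0.35,0.02,0],"delta_rot":[0,0,0],"hand":0},{"dp":[-0.35,0.02,0],"delta_rot":[0,0,0],"hand":0},{"dp":[-0.25,0.01,0],"delta_rot":[0,0,0],"hand":0},{"dp":[-0.15,0.01,0],"delta_rot":[0,0,0],"hand":0}])

```text
time_s: 4.25
eef_pos: [0.417, 0.1701, 0.0874]
eef_rot: [-0.0, 0.726, 0.687, 0.0]
contact_force: [1.6, 3.2, -12.4]
grip_width: 0.1
grasp_force: 58.8
```

>>> play_rows(motion=[{"dp":[-0.05,0,0],"delta_rot":[0,0,0],"hand":0},{"dp":[0,0,0],"delta_rot":[0,0,0],"hand":0},{"dp":[0,0,0],"delta_rot":[0,0,0],"hand":0.3},{"dp":[0,0,0],"delta_rot":[0,0,0],"hand":0.45},{"dp":[0,0,0],"delta_rot":[0,0,0],"hand":0.45}])

```text
time_s: 4.75
eef_pos: [0.4175, 0.1698, 0.0885]
eef_rot: [0.001, 0.727, 0.687, 0.001]
contact_force: [0.3, -0.3, 0.2]
grip_width: 0.449
grasp_force: 0.0
```

>>> play_rows(motion=[{"dp":[0,0,0.8],"delta_rot":[0,0,0],"hand":0.45},{"dp":[0,0,0.8],"delta_rot":[0,0,0],"hand":0.45},{"dp":[0,0,0.8],"delta_rot":[0,0,0],"hand":0.45},{"dp":[0,0,0.8],"delta_rot":[0,0,0],"hand":0.45},{"dp":[0,0,0.8],"delta_rot":[0,0,0],"hand":0.45}])

```text
time_s: 5.25
eef_pos: [0.4164, 0.1694, 0.2495]
eef_rot: [0.001, 0.727, 0.687, 0.001]
contact_force: [0.2, 0.3, 0.1]
grip_width: 0.451
grasp_force: 0.0
```

```bash
python3 - <<'E'
from h import *
d=snap('wrist','w1.png'); e=snap('top','t1.png')
f=np.hstack([d['frame'],e['frame']])[:,:,::-1]
cv2.imwrite('pics/c.png',cv2.resize(f,(800,300),interpolation=cv2.INTER_AREA))
for n,q in(('w',d),('t',e)):
  for k in blobs(q,'green',20): print(n,cv2.contourArea(k),k.reshape(-1,2).mean(0).round(),rect(q,k,.048),rect(q,k,.147))
E
```

```text
w 2000.5 [396. 212.] (array([549.4, 128.1]), array([79.3, 47.1]), -3.4) (array([512. , 161.8]), array([56.4, 33.5]), -3.4)
w 165.0 [556. 189.] (array([741.4, 143.6]), array([35.8, 10.1]), -78.0) (array([648.6, 172.8]), array([25.5,  7.2]), -78.0)
t 475.0 [200. 221.] (array([553.5, 121.5]), array([71. , 41.8]), -2.3) (array([537.7, 103. ]), array([63.1, 37.1]), -2.3)
t 142.5 [167. 159.] (array([692.9, 198.2]), array([31.7, 30.3]), 89.9) (array([661.6, 171.2]), array([28.2, 27. ]), 89.9)
```

View pics/c.png

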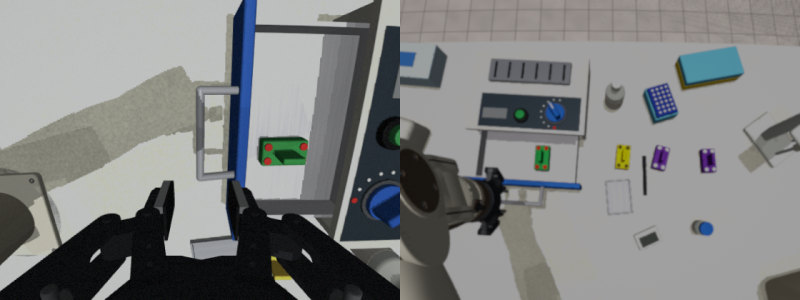

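>>> play_rows(motion=[{"dp":[0.2,-0.06,0],"delta_rot":[0,0,0.9],"hand":0.6},{"dp":[0.2,-0.06,0],"delta_rot":[0,0,0.9],"hand":0.6},{"dp":[0.2,-0.06,0],"delta_rot":[0,0,0.9],"hand":0.6},{"dp":[0.2,-0.06,0],"delta_rot":[0,0,0.9],"hand":0.6},{"dp":[0.2,-0.06,0],"delta_rot":[0,0,0.9],"hand":0.6}])

```text
time_s: 5.85
eef_pos: [0.4564, 0.1573, 0.247]
eef_rot: [0.0, 0.476, 0.879, -0.0]
contact_force: [0.4, -0.4, 0.1]
grip_width: 0.598
grasp_force: 0.0
```

>>> play_rows(motion=[{"dp":[0.3,-0.1,0],"delta_rot":[0,0,0.9],"hand":0.6},{"dp":[0.3,-0.1,0],"delta_rot":[0,0,0.9],"hand":0.6},{"dp":[0.3,-0.1,0],"delta_rot":[0,0,0.9],"hand":0.6},{"dp":[0.3,-0.1,0],"delta_rot":[0,0,0.9],"hand":0.6},{"dp":[0.3,-0.1,0],"delta_rot":[0,0,0.9],"hand":0.6}])

```text
time_s: 6.35
eef_pos: [0.5165, 0.1372, 0.2469]
eef_rot: [-0.0, 0.181, 0.983, -0.0]
contact_force: [-0.1, -0.8, -0.5]
grip_width: 0.605
grasp_force: 0.0
```

>>> play_rows(motion=[{"dp":[0.3,-0.1,0],"delta_rot":[0,0,0.9],"hand":0.6},{"dp":[0.3,-0.1,0],"delta_rot":[0,0,0.9],"hand":0.6},{"dp":[0.3,-0.1,0],"delta_rot":[0,0,0.45],"hand":0.6},{"dp":[0,0,0],"delta_rot":[0,0,0],"hand":0.6},{"dp":[0,0,0],"delta_rot":[0,0,0],"hand":0.6}])

```text
time_s: 6.85
eef_pos: [0.5517, 0.1254, 0.2467]
eef_rot: [-0.001, 0.029, 1.0, -0.0]
contact_force: [-0.4, -0.4, -0.6]
grip_width: 0.603
grasp_force: 0.0
```

```bash
python3 - <<'E'
from h import *
d=snap('wrist','w2.png'); print(-np.array(d['R']).T@d['t'])
for k in blobs(d,'green',20): print(cv2.contourArea(k),k.reshape(-1,2).mean(0).round(),rect(d,k,.048),rect(d,k,.147))
for k in blobs(d,'red',5): print(k.reshape(-1,2).mean(0).round(),ray(d,k,.05).mean(0)*1000)
print(ctrl.state()['eef_pos'],ctrl.state()['eef_rot'],ctrl.state()['joint_pos'])
E
```

```text
[0.47555532 0.12995905 0.38875638]
304.5 [332. 316.] (array([731.1, 180. ]), array([42.2, 19.4]), 13.5) (array([656.8, 165.4]), array([29.9, 13.7]), 13.5)
2106.5 [280. 186.] (array([550.5, 123.6]), array([75.4, 41.3]), -2.4) (array([528.8, 125.4]), array([53.5, 29.3]), -2.4)
[235. 279.] [667.86826289  61.31998501  50.        ]
[270. 210.] [581.07982365 110.71771491  50.        ]
[291. 210.] [581.62626796 134.68015209  50.        ]
[290. 160.] [523.95803746 137.01018492  50.        ]
[269. 160.] [523.39462293 112.90690542  50.        ]
[0.55146116 0.12562423 0.24693727] [-4.72344190e-04  2.83457013e-02  9.99598062e-01 -1.13475333e-04] [2.23971672e-01 3.68272941e-01 2.22116697e-01 1.42561152e+00
 1.60792325e-05 2.80670668e-01]
```

View pics/w2.png

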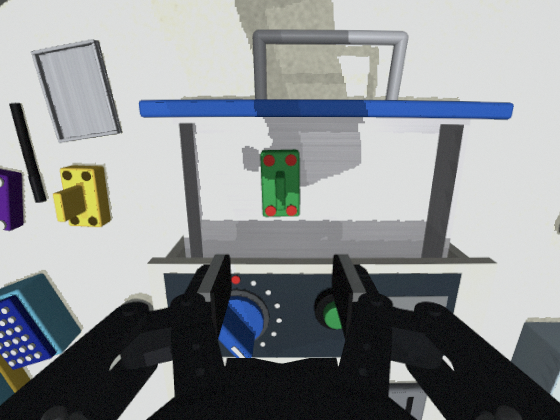

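>>> play_rows(motion=[{"dp":[0.02,-0.04,-1],"delta_rot":[0,0,0.1],"hand":0.6},{"dp":[0,0,-1],"delta_rot":[0,0,0],"hand":0.6},{"dp":[0,0,-1],"delta_rot":[0,0,0],"hand":0.6},{"dp":[0,0,-0.9],"delta_rot":[0,0,0],"hand":0.6},{"dp":[0,0,-0.6],"delta_rot":[0,0,0],"hand":0.6}])

```text
time_s: 7.4
eef_pos: [0.5504, 0.124, 0.0647]
eef_rot: [-0.002, 0.021, 1.0, -0.0]
contact_force: [0.1, 0.4, 0.4]
grip_width: 0.598
grasp_force: 0.0
```

>>> play_rows(motion=[{"dp":[0,0,-0.36],"delta_rot":[0,0,0],"hand":0.6},{"dp":[0,0,0],"delta_rot":[0,0,0],"hand":0},{"dp":[0,0,0],"delta_rot":[0,0,0],"hand":0},{"dp":[0,0,0],"delta_rot":[0,0,0],"hand":0},{"dp":[0,0,0],"delta_rot":[0,0,0],"hand":0}])

```text
time_s: 7.9
eef_pos: [0.5537, 0.1244, 0.0544]
eef_rot: [0.001, 0.021, 1.0, 0.0]
contact_force: [-0.0, -0.6, 2.0]
grip_width: 0.109
grasp_force: 62.5
```

>>> play_rows(motion=[{"dp":[0,0,0],"delta_rot":[0,0,0],"hand":0},{"dp":[0,0,0.5],"delta_rot":[0,0,0],"hand":0},{"dp":[0,0,1],"delta_rot":[0,0,0],"hand":0},{"dp":[0,0,1],"delta_rot":[0,0,0],"hand":0},{"dp":[0,0,1],"delta_rot":[0,0,0],"hand":0}])

```text
time_s: 8.4
eef_pos: [0.5524, 0.124, 0.1945]
eef_rot: [-0.0, 0.021, 1.0, -0.0]
contact_force: [0.4, -0.1, -1.4]
grip_width: 0.102
grasp_force: 62.0
```

>>> play_rows(motion=[{"dp":[-0.29,-0.59,0],"delta_rot":[0,0,0.09],"hand":0},{"dp":[-0.29,-0.59,0],"delta_rot":[0,0,0.09],"hand":0},{"dp":[-0.29,-0.59,0],"delta_rot":[0,0,0.09],"hand":0},{"dp":[-0.29,-0.59,0],"delta_rot":[0,0,0.09],"hand":0},{"dp":[-0.29,-0.59,0],"delta_rot":[0,0,0.09],"hand":0}])

```text
time_s: 8.9
eef_pos: [0.4942, 0.0053, 0.1933]
eef_rot: [0.0, -0.011, 1.0, -0.0]
contact_force: [0.2, -0.1, -1.0]
grip_width: 0.108
grasp_force: 62.1
```

>>> play_rows(motion=[{"dp":[-0.29,-0.59,0],"delta_rot":[0,0,0.09],"hand":0},{"dp":[-0.29,-0.59,0],"delta_rot":[0,0,0.09],"hand":0},{"dp":[-0.29,-0.59,0],"delta_rot":[0,0,0.09],"hand":0},{"dp":[-0.29,-0.59,0],"delta_rot":[0,0,0.09],"hand":0},{"dp":[-0.29,-0.59,0],"delta_rot":[0,0,0.09],"hand":0}])

```text
time_s: 9.4
eef_pos: [0.4362, -0.1128, 0.1933]
eef_rot: [0.0, -0.042, 0.999, -0.0]
contact_force: [0.5, -0.1, -0.7]
grip_width: 0.108
grasp_force: 62.1
```

```bash
python3 - <<'E'
from h import *
d=snap('wrist','w3.png'); s=ctrl.state(); print(s['eef_pos'],s['eef_rot'])
d0=snap('top','t3.png')
f=np.hstack([d['frame'],d0['frame']])[:,:,::-1]
cv2.imwrite('pics/e.png',cv2.resize(f,(800,300),interpolation=cv2.INTER_AREA))
for k in blobs(d,'purple',60): print(cv2.contourArea(k),rect(d,k,.026))
for k in blobs(d0,'purple',60): print(cv2.contourArea(k),rect(d0,k,.026))
# held rack
z=s['eef_pos'][2]-.0064
for k in blobs(d,'green',60): print('green',k.reshape(-1,2).mean(0),rect(d,k,z))
E
```

```text
[ 0.43442646 -0.11555723  0.1932448 ] [-6.94447823e-04 -4.09514873e-02  9.99159747e-01 -1.51412363e-03]
2410.0 (array([ 556.2, -244.3]), array([100.8,  44.7]), -15.5)
3013.0 (array([ 544.9, -401.1]), array([90.3, 82.3]), 2.2)
191.0 (array([ 549.8, -407.4]), array([71.8, 28.6]), 12.9)
green [280.8972332  250.53359684] (array([ 437.8, -112.7]), array([90.9, 42.2]), 4.9)
```

View pics/e.png

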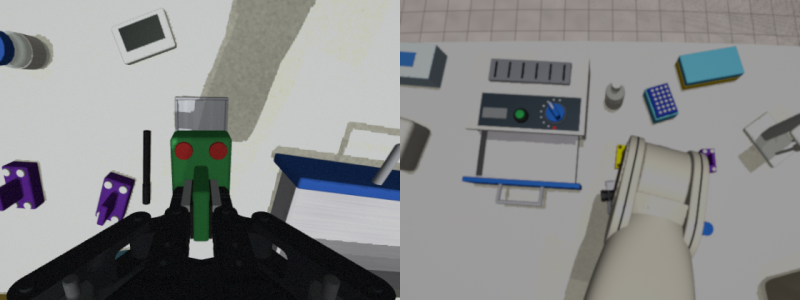

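```bash
python3 - <<'E'
from h import *
d=snap('wrist')
p=ray(d,[(245,136),(319,136)],.012)*1000; print(p,p.mean(0)+53*np.array([np.cos(.087),np.sin(.087),0]))
E
```

```text
[[ 383.999149   -155.55452696   12.        ]
 [ 377.92168932  -79.94073917   12.        ]] [ 433.75996714 -113.14244764   12.        ]
```

>>> play_rows(motion=[{"dp":[-0.02,-0.01,-0.9],"delta_rot":[0,0,0],"hand":0},{"dp":[0,0,-0.9],"delta_rot":[0,0,0],"hand":0},{"dp":[0,0,-0.9],"delta_rot":[0,0,0],"hand":0},{"dp":[0,0,-0.7],"delta_rot":[0,0,0],"hand":0},{"dp":[0,0,-0.3],"delta_rot":[0,0,0],"hand":0}])

```text
time_s: 10.05
eef_pos: [0.4343, -0.1109, 0.0423]
eef_rot: [-0.002, -0.043, 0.999, 0.001]
contact_force: [-0.3, -0.0, -0.4]
grip_width: 0.107
grasp_force: 62.1
```

>>> play_rows(motion=[{"dp":[0,0,-0.2],"delta_rot":[0,0,0],"hand":0},{"dp":[0,0,0],"delta_rot":[0,0,0],"hand":0},{"dp":[0,0,0],"delta_rot":[0,0,0],"hand":0.4},{"dp":[0,0,0],"delta_rot":[0,0,0],"hand":0.6},{"dp":[0,0,0],"delta_rot":[0,0,0],"hand":0.6}])

```text
time_s: 10.55
eef_pos: [0.4367, -0.1123, 0.0374]
eef_rot: [0.001, -0.042, 0.999, -0.0]
contact_force: [-0.2, 0.0, 0.1]
grip_width: 0.595
grasp_force: 0.0
```

>>> play_rows(motion=[{"dp":[0,0,0.5],"delta_rot":[0,0,0],"hand":0.6},{"dp":[0,0,1],"delta_rot":[0,0,0],"hand":0.6},{"dp":[0,0,1],"delta_rot":[0,0,0],"hand":0.6},{"dp":[0,0,1],"delta_rot":[0,0,0],"hand":0.6},{"dp":[0,0,0.4],"delta_rot":[0,0,0],"hand":0.6}])

```text
time_s: 11.05
eef_pos: [0.4382, -0.1128, 0.1974]
eef_rot: [0.004, -0.042, 0.999, -0.001]
contact_force: [-0.0, 0.3, -0.8]
grip_width: 0.602
grasp_force: 0.0
```

```bash
cat >> h.py <<'E'
def caps(d,c,z=.028):
    "white/red cap blobs inside the rack's filled hull"
    for k in blobs(d,c,150):
        h=np.zeros(d['frame'].shape[:2],np.uint8); cv2.drawContours(h,[cv2.convexHull(k)],-1,255,-1)
        hsv=cv2.cvtColor(d['frame'],cv2.COLOR_RGB2HSV)
        m=cv2.inRange(hsv,(0,0,130),(179,80,255)) if c!='green' else mask(d,'red')
        m=cv2.bitwise_and(m,cv2.dilate(h,np.ones((3,3))))
        n,_,st,ce=cv2.connectedComponentsWithStats(m)
        print(c,rect(d,k,z-.002)); 
        for i in range(1,n):
            if st[i,4]>15: print('   cap',st[i,4],ce[i].round(1),(ray(d,ce[i],z)[0]*1000).round(1))
E
python3 - <<'E'
from h import *
s=ctrl.state();print(s['eef_pos'])
d=snap('wrist','w4.png')
caps(d,'green',.032); caps(d,'purple')
E
```

```text
[ 0.43819483 -0.11282599  0.19739219]
green (array([ 433.3, -112.1]), array([75.7, 42.2]), 4.7)
   cap 111 [270.7 159.6] [ 407.7 -126.3   32. ]
   cap 107 [294.7 159.6] [ 405.8 -102.5   32. ]
   cap 97 [271.2 214.8] [ 465.6 -121.5   32. ]
   cap 98 [294.2 214.8] [463.5 -97.5  32. ]
purple (array([ 551.9, -242.6]), array([90.4, 45.6]), -15.5)
   cap 80 [142.4 266.3] [ 541.1 -263.3   28. ]
   cap 89 [153.1 254.7] [ 525.3 -250.2   28. ]
   cap 92 [173.8 261.6] [ 531.9 -226.9   28. ]
   cap 26 [138.8 296.2] [ 581.5 -270.    28. ]
   cap 112 [159.9 303.8] [ 589.6 -245.3   28. ]
purple (array([ 545.6, -402.8]), array([96.6, 79.7]), -3.1)
   cap 276 [  7.4 242.5] [ 526.1 -420.2   28. ]
   cap 86 [ 31.1 238.5] [ 518.4 -390.3   28. ]
   cap 275 [ 29.5 286.4] [ 582.  -403.7   28. ]
```

View pics/w4.png

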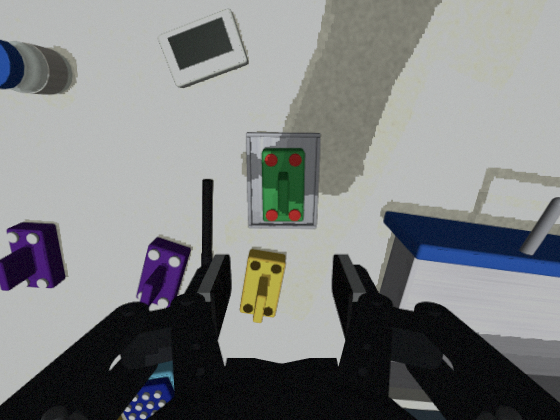

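>>> play_rows(motion=[{"dp":[0.6,-0.67,0],"delta_rot":[0,0,-0.51],"hand":0.6},{"dp":[0.6,-0.67,0],"delta_rot":[0,0,-0.51],"hand":0.6},{"dp":[0.6,-0.67,0],"delta_rot":[0,0,-0.51],"hand":0.6},{"dp":[0.6,-0.67,0],"delta_rot":[0,0,-0.51],"hand":0.6},{"dp":[0.6,-0.69,0],"delta_rot":[0,0,-0.51],"hand":0.6}])

```text
time_s: 11.6
eef_pos: [0.5566, -0.248, 0.1921]
eef_rot: [-0.0, 0.137, 0.991, 0.0]
contact_force: [1.4, -0.1, -0.6]
grip_width: 0.604
grasp_force: 0.0
```

```bash
python3 - <<'E'
from h import *
s=ctrl.state();print(s['eef_pos'],s['eef_rot'])
d=snap('wrist','w5.png')
caps(d,'purple')
E
```

```text
[ 0.55657586 -0.24800598  0.19206784] [-3.66062790e-04  1.36984007e-01  9.90573173e-01  1.90331965e-04]
purple (array([ 546.1, -399. ]), array([75.1, 60.9]), 1.8)
   cap 558 [134.  227.2] [ 551.1 -410.3   28. ]
   cap 116 [138.9 193.5] [ 518.2 -390.1   28. ]
purple (array([ 554.3, -245.9]), array([74.9, 41.9]), -15.3)
   cap 99 [270.8 163. ] [ 525.4 -250.2   28. ]
   cap 81 [294.3 162.6] [ 531.4 -227.6   28. ]
   cap 20 [261.  186.4] [ 545.5 -266.4   28. ]
   cap 22 [262.  207.5] [ 567.3 -272.    28. ]
   cap 115 [271.5 218.8] [ 581.8 -266.    28. ]
   cap 126 [294.9 218.9] [ 588.7 -242.4   28. ]
```

>>> play_rows(motion=[{"dp":[0.01,0.03,-0.9],"delta_rot":[0,0,0],"hand":0.6},{"dp":[0,0,-0.9],"delta_rot":[0,0,0],"hand":0.6},{"dp":[0,0,-0.9],"delta_rot":[0,0,0],"hand":0.6},{"dp":[0,0,-0.8],"delta_rot":[0,0,0],"hand":0.6},{"dp":[0,0,-0.47],"delta_rot":[0,0,0],"hand":0.6}])

```text
time_s: 12.15
eef_pos: [0.5539, -0.2447, 0.0301]
eef_rot: [-0.003, 0.135, 0.991, 0.001]
contact_force: [0.4, -0.4, -0.5]
grip_width: 0.599
grasp_force: 0.0
```

>>> play_rows(motion=[{"dp":[0,0,0],"delta_rot":[0,0,0],"hand":0.6},{"dp":[0,0,0],"delta_rot":[0,0,0],"hand":0},{"dp":[0,0,0],"delta_rot":[0,0,0],"hand":0},{"dp":[0,0,0],"delta_rot":[0,0,0],"hand":0},{"dp":[0,0,0],"delta_rot":[0,0,0],"hand":0}])

```text
time_s: 12.65
eef_pos: [0.5577, -0.2464, 0.0359]
eef_rot: [0.002, 0.135, 0.991, -0.0]
contact_force: [0.2, 0.6, 2.9]
grip_width: 0.105
grasp_force: 62.3
```

>>> play_rows(motion=[{"dp":[0,0,0],"delta_rot":[0,0,0],"hand":0},{"dp":[0,0,0.5],"delta_rot":[0,0,0],"hand":0},{"dp":[0,0,1],"delta_rot":[0,0,0],"hand":0},{"dp":[0,0,1],"delta_rot":[0,0,0],"hand":0},{"dp":[0,0,1],"delta_rot":[0,0,0],"hand":0}])

```text
time_s: 13.15
eef_pos: [0.5558, -0.2457, 0.1752]
eef_rot: [-0.001, 0.136, 0.991, 0.0]
contact_force: [0.6, 0.5, -1.3]
grip_width: 0.107
grasp_force: 61.7
```

>>> play_rows(motion=[{"dp":[-0.06,0.8,0.6],"delta_rot":[0,0,0.1],"hand":0},{"dp":[-0.06,0.8,0],"delta_rot":[0,0,0.1],"hand":0},{"dp":[-0.06,0.8,0],"delta_rot":[0,0,0.1],"hand":0},{"dp":[-0.06,0.8,0],"delta_rot":[0,0,0.1],"hand":0},{"dp":[-0.06,0.8,0],"delta_rot":[0,0,0.1],"hand":0}])

```text
time_s: 13.65
eef_pos: [0.5438, -0.0847, 0.1981]
eef_rot: [-0.0, 0.101, 0.995, -0.0]
contact_force: [-0.1, 0.1, -1.5]
grip_width: 0.111
grasp_force: 61.6
```

>>> play_rows(motion=[{"dp":[-0.06,0.8,0],"delta_rot":[0,0,0.1],"hand":0},{"dp":[0,0.8,0],"delta_rot":[0,0,0.1],"hand":0},{"dp":[0,0.8,0],"delta_rot":[0,0,0.1],"hand":0},{"dp":[0,0.8,0],"delta_rot":[0,0,0.1],"hand":0},{"dp":[0,0.8,0],"delta_rot":[0,0,0.1],"hand":0}])

```text
time_s: 14.15
eef_pos: [0.5415, 0.0753, 0.198]
eef_rot: [-0.0, 0.066, 0.998, -0.0]
contact_force: [0.3, -0.5, -0.6]
grip_width: 0.102
grasp_force: 61.7
```

>>> play_rows(motion=[{"dp":[0,0.8,0],"delta_rot":[0,0,0.1],"hand":0},{"dp":[0,0.8,0],"delta_rot":[0,0,0.1],"hand":0},{"dp":[0,0.8,0],"delta_rot":[0,0,0.1],"hand":0},{"dp":[0,0.8,0],"delta_rot":[0,0,0.1],"hand":0},{"dp":[0,0.8,0],"delta_rot":[0,0,0.15],"hand":0}])

```text
time_s: 14.65
eef_pos: [0.5415, 0.2352, 0.1979]
eef_rot: [-0.0, 0.027, 1.0, -0.0]
contact_force: [0.3, 0.2, -1.2]
grip_width: 0.108
grasp_force: 61.7
```

```bash
python3 - <<'E'
from h import *
s=ctrl.state();print(s['eef_pos'],s['eef_rot'])
d=snap('wrist','w6.png');e=snap('top','t6.png')
f=np.hstack([d['frame'],e['frame']])[:,:,::-1]
cv2.imwrite('pics/g.png',cv2.resize(f,(800,300),interpolation=cv2.INTER_AREA))
for k in blobs(e,'purple',60): print(cv2.contourArea(k),rect(e,k,.026))
E
```

```text
[0.54151269 0.23522602 0.19794415] [-2.33858686e-04  2.73393816e-02  9.99626161e-01 -2.05965138e-04]
364.5 (array([545.7, 298. ]), array([58.3, 45. ]), -89.9)
482.5 (array([ 548.7, -395.5]), array([71.6, 45.7]), 1.2)
```

View pics/g.png

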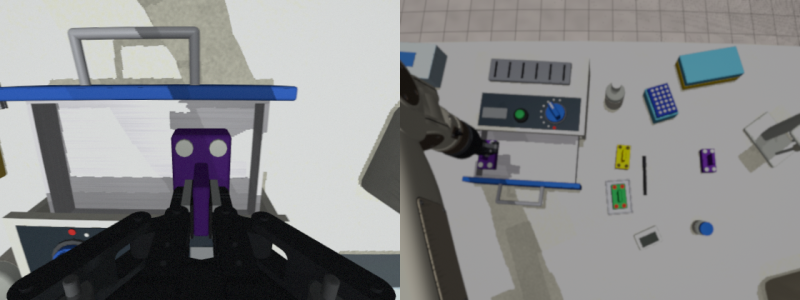

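>>> play_rows(motion=[{"dp":[0,0,-0.8],"delta_rot":[0,0,0],"hand":0},{"dp":[0,0,-0.8],"delta_rot":[0,0,0],"hand":0},{"dp":[0,0,-0.8],"delta_rot":[0,0,0],"hand":0},{"dp":[0,0,-0.6],"delta_rot":[0,0,0],"hand":0},{"dp":[0,0,-0.3],"delta_rot":[0,0,0],"hand":0}])

```text
time_s: 15.25
eef_pos: [0.54, 0.2325, 0.0633]
eef_rot: [-0.002, 0.028, 1.0, -0.001]
contact_force: [-0.3, 0.7, -0.0]
grip_width: 0.105
grasp_force: 61.8
```

>>> play_rows(motion=[{"dp":[0,0,-0.15],"delta_rot":[0,0,0],"hand":0},{"dp":[0,0,0],"delta_rot":[0,0,0],"hand":0},{"dp":[0,0,0],"delta_rot":[0,0,0],"hand":0.4},{"dp":[0,0,0],"delta_rot":[0,0,0],"hand":0.6},{"dp":[0,0,0],"delta_rot":[0,0,0],"hand":0.6}])

```text
time_s: 15.75
eef_pos: [0.5429, 0.2345, 0.0615]
eef_rot: [0.001, 0.028, 1.0, 0.001]
contact_force: [0.1, 0.6, -0.0]
grip_width: 0.595
grasp_force: 0.0
```

>>> play_rows(motion=[{"dp":[0,0,0.5],"delta_rot":[0,0,0],"hand":0.6},{"dp":[0,0,1],"delta_rot":[0,0,0],"hand":0.6},{"dp":[0,0,1],"delta_rot":[0,0,0],"hand":0.6},{"dp":[0,0,1],"delta_rot":[0,0,0],"hand":0.6},{"dp":[0,0,0],"delta_rot":[0,0,0],"hand":0.6}])

```text
time_s: 16.25
eef_pos: [0.5457, 0.2358, 0.2081]
eef_rot: [0.006, 0.028, 1.0, 0.003]
contact_force: [0.5, 0.1, -0.4]
grip_width: 0.603
grasp_force: 0.0
```

```bash
python3 - <<'E'
from h import *
s=ctrl.state();print(s['eef_pos'],s['eef_rot'])
d=snap('wrist','w7.png');e=snap('top','t7.png')
caps(d,'purple',.05)
for k in blobs(e,'purple',60): print(cv2.contourArea(k),rect(e,k,.026))
E
```

```text
[0.5456557  0.23577731 0.20808225] [0.00647273 0.02763135 0.9995927  0.00300683]
purple (array([538. , 233.6]), array([75.7, 42.4]), -3.6)
   cap 16 [255.9 149.7] [503.2 214.6  50. ]
   cap 112 [265.3 156.8] [510.5 223.1  50. ]
   cap 120 [290.5 157.3] [512.4 247.4  50. ]
   cap 47 [255.8 191.8] [544.8 211.2  50. ]
   cap 316 [279.9 213.9] [569.6 233.9  50. ]
511.5 (array([544.7, 237.3]), array([74.6, 45.7]), -2.6)
479.0 (array([ 548.6, -395.6]), array([71.4, 45.8]), 0.8)
```

>>> play_rows(motion=[{"dp":[0,-0.8,0],"delta_rot":[0,0,0.03],"hand":0.6},{"dp":[0,-0.8,0],"delta_rot":[0,0,0.03],"hand":0.6},{"dp":[0,-0.8,0],"delta_rot":[0,0,0.03],"hand":0.6},{"dp":[0,-0.8,0],"delta_rot":[0,0,0.03],"hand":0.6},{"dp":[0,-0.8,0],"delta_rot":[0,0,0.03],"hand":0.6}])

```text
time_s: 16.85
eef_pos: [0.5407, 0.0728, 0.1983]
eef_rot: [-0.002, 0.017, 1.0, -0.0]
contact_force: [0.6, 0.5, 0.1]
grip_width: 0.598
grasp_force: 0.0
```

>>> play_rows(motion=[{"dp":[0,-0.8,0],"delta_rot":[0,0,0.03],"hand":0.6},{"dp":[0,-0.8,0],"delta_rot":[0,0,0.03],"hand":0.6},{"dp":[0,-0.8,0],"delta_rot":[0,0,0.03],"hand":0.6},{"dp":[0,-0.8,0],"delta_rot":[0,0,0.03],"hand":0.6},{"dp":[0,-0.8,0],"delta_rot":[0,0,0.03],"hand":0.6}])

```text
time_s: 17.35
eef_pos: [0.5407, -0.087, 0.1983]
eef_rot: [-0.002, 0.007, 1.0, 0.0]
contact_force: [0.0, -0.7, -0.0]
grip_width: 0.596
grasp_force: 0.0
```

>>> play_rows(motion=[{"dp":[0,-0.8,0],"delta_rot":[0,0,0.03],"hand":0.6},{"dp":[0,-0.8,0],"delta_rot":[0,0,0.03],"hand":0.6},{"dp":[0,-0.8,0],"delta_rot":[0,0,0.03],"hand":0.6},{"dp":[0,-0.8,0],"delta_rot":[0,0,0.03],"hand":0.6},{"dp":[0,-0.8,0],"delta_rot":[0,0,0.03],"hand":0.6}])

```text
time_s: 17.85
eef_pos: [0.5408, -0.2467, 0.1981]
eef_rot: [-0.002, -0.004, 1.0, 0.001]
contact_force: [-0.4, 0.2, 0.3]
grip_width: 0.6
grasp_force: 0.0
```

>>> play_rows(motion=[{"dp":[0,-0.8,0],"delta_rot":[0,0,0.03],"hand":0.6},{"dp":[0,-0.8,0],"delta_rot":[0,0,0.03],"hand":0.6},{"dp":[0,-0.8,0],"delta_rot":[0,0,0.03],"hand":0.6},{"dp":[0,-0.8,0],"delta_rot":[0,0,0.03],"hand":0.6},{"dp":[0.1,-0.7,0],"delta_rot":[0,0,0.03],"hand":0.6}])

```text
time_s: 18.35
eef_pos: [0.5446, -0.403, 0.1979]
eef_rot: [-0.002, -0.014, 1.0, 0.001]
contact_force: [0.2, -0.5, 0.5]
grip_width: 0.604
grasp_force: 0.0
```

```bash
python3 - <<'E'
from h import *
s=ctrl.state();print(s['eef_pos'],s['eef_rot'])
d=snap('wrist','w8.png')
caps(d,'purple')
E
```

```text
[ 0.5445925  -0.40302063  0.19789029] [-0.00157424 -0.0137633   0.99990348  0.00106302]
purple (array([ 545. , -400.5]), array([76.3, 41.9]), 1.9)
   cap 80 [271.4 165.6] [ 518.5 -413.4   28. ]
   cap 78 [295.1 165.4] [ 517.7 -389.4   28. ]
   cap 18 [262.  188.5] [ 542.6 -422.7   28. ]
   cap 236 [283.9 221. ] [ 577.7 -399.    28. ]
```

View pics/w8.png

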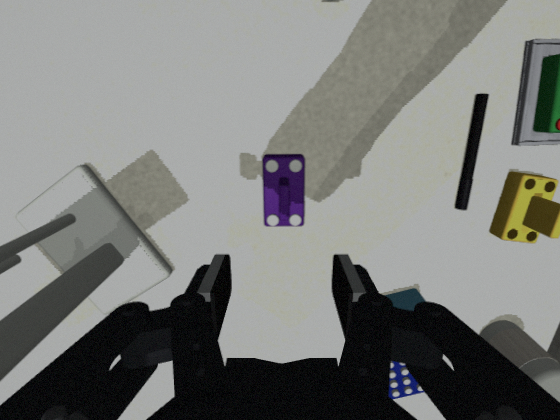

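>>> play_rows(motion=[{"dp":[0.06,0.06,-0.9],"delta_rot":[0,0,0.03],"hand":0.6},{"dp":[0,0,-0.9],"delta_rot":[0,0,0],"hand":0.6},{"dp":[0,0,-0.9],"delta_rot":[0,0,0],"hand":0.6},{"dp":[0,0,-0.8],"delta_rot":[0,0,0],"hand":0.6},{"dp":[0,0,-0.4],"delta_rot":[0,0,0],"hand":0.6}])

```text
time_s: 18.9
eef_pos: [0.5451, -0.3969, 0.038]
eef_rot: [-0.004, -0.016, 1.0, 0.003]
contact_force: [-1.1, 0.3, 0.4]
grip_width: 0.6
grasp_force: 0.0
```

>>> play_rows(motion=[{"dp":[0,0,-0.13],"delta_rot":[0,0,0],"hand":0.6},{"dp":[0,0,0],"delta_rot":[0,0,0],"hand":0},{"dp":[0,0,0],"delta_rot":[0,0,0],"hand":0},{"dp":[0,0,0],"delta_rot":[0,0,0],"hand":0},{"dp":[0,0,0],"delta_rot":[0,0,0],"hand":0}])

```text
time_s: 19.4
eef_pos: [0.5492, -0.4, 0.0405]
eef_rot: [0.001, -0.016, 1.0, -0.001]
contact_force: [0.5, -0.3, 0.7]
grip_width: 0.102
grasp_force: 62.0
```

>>> play_rows(motion=[{"dp":[0,0,0],"delta_rot":[0,0,0],"hand":0},{"dp":[0,0,0.5],"delta_rot":[0,0,0],"hand":0},{"dp":[0,0,1],"delta_rot":[0,0,0],"hand":0},{"dp":[0,0,1],"delta_rot":[0,0,0],"hand":0},{"dp":[0,0,1],"delta_rot":[0,0,0],"hand":0}])

```text
time_s: 19.9
eef_pos: [0.548, -0.3993, 0.1803]
eef_rot: [-0.0, -0.016, 1.0, 0.0]
contact_force: [0.7, -1.0, -0.6]
grip_width: 0.104
grasp_force: 61.6
```

>>> play_rows(motion=[{"dp":[-0.02,0.5,0.6],"delta_rot":[0,0,-0.04],"hand":0},{"dp":[-0.02,0.8,0],"delta_rot":[0,0,-0.04],"hand":0},{"dp":[-0.02,0.8,0],"delta_rot":[0,0,-0.04],"hand":0},{"dp":[-0.02,0.8,0],"delta_rot":[0,0,-0.04],"hand":0},{"dp":[-0.02,0.8,0],"delta_rot":[0,0,-0.04],"hand":0}])

```text
time_s: 20.4
eef_pos: [0.544, -0.2503, 0.2032]
eef_rot: [0.0, -0.002, 1.0, -0.0]
contact_force: [0.4, -0.1, -1.2]
grip_width: 0.102
grasp_force: 61.7
```

>>> play_rows(motion=[{"dp":[-0.02,0.8,0],"delta_rot":[0,0,-0.04],"hand":0},{"dp":[-0.02,0.8,0],"delta_rot":[0,0,-0.04],"hand":0},{"dp":[-0.02,0.8,0],"delta_rot":[0,0,-0.04],"hand":0},{"dp":[-0.02,0.8,0],"delta_rot":[0,0,-0.04],"hand":0},{"dp":[-0.02,0.8,0],"delta_rot":[0,0,-0.04],"hand":0}])

```text
time_s: 20.9
eef_pos: [0.5401, -0.0903, 0.2032]
eef_rot: [0.0, 0.012, 1.0, -0.0]
contact_force: [0.6, -0.1, -0.6]
grip_width: 0.102
grasp_force: 61.7
```

>>> play_rows(motion=[{"dp":[-0.02,0.8,0],"delta_rot":[0,0,-0.04],"hand":0},{"dp":[-0.02,0.8,0],"delta_rot":[0,0,-0.04],"hand":0},{"dp":[-0.02,0.8,0],"delta_rot":[0,0,-0.04],"hand":0},{"dp":[-0.02,0.8,0],"delta_rot":[0,0,-0.04],"hand":0},{"dp":[-0.02,0.8,0],"delta_rot":[0,0,-0.04],"hand":0}])

```text
time_s: 21.4
eef_pos: [0.5361, 0.0697, 0.2032]
eef_rot: [0.0, 0.026, 1.0, -0.0]
contact_force: [0.3, 0.2, -0.4]
grip_width: 0.104
grasp_force: 61.7
```

>>> play_rows(motion=[{"dp":[0,0.5,0],"delta_rot":[0,0,0],"hand":0},{"dp":[0,0.5,0],"delta_rot":[0,0,0],"hand":0},{"dp":[0,0.12,0],"delta_rot":[0,0,0],"hand":0},{"dp":[0,0,0],"delta_rot":[0,0,0],"hand":0},{"dp":[0,0,0],"delta_rot":[0,0,0],"hand":0}])

```text
time_s: 21.9
eef_pos: [0.5363, 0.1126, 0.2029]
eef_rot: [-0.0, 0.026, 1.0, -0.0]
contact_force: [0.6, -0.2, -0.8]
grip_width: 0.102
grasp_force: 61.6
```

```bash
python3 - <<'E'
from h import *
s=ctrl.state();print(s['eef_pos'],s['eef_rot'])
d=snap('wrist','w9.png')
caps(d,'purple',.05)
e=snap('scene')
for k in blobs(e,'purple',20): print(cv2.contourArea(k),k.reshape(-1,2).mean(0),rect(e,k,.026),rect(e,k,.05))
E
```

```text
[0.53629754 0.11257722 0.2029298 ] [-4.10585255e-05  2.58655617e-02  9.99665388e-01 -2.86730496e-04]
purple (array([604.4, 108.9]), array([168.6,  80.5]), -2.9)
   cap 87 [241.3 210.7] [551.   71.5  50. ]
   cap 412 [258.3 204.2] [545.1  89.1  50. ]
   cap 414 [304.6 204.3] [547.6 135.1  50. ]
   cap 51 [321.5 223.5] [568.8 151.7  50. ]
purple (array([538.2, 230.9]), array([76.3, 51.6]), -3.6)
   cap 24 [391.5 150. ] [498.  219.4  50. ]
   cap 588 [407.1 196.9] [545.1 237.4  50. ]
   cap 135 [395.3 163.2] [510.8 223.7  50. ]
256.0 [377.85714286 180.8       ] (array([523.4, 246.9]), array([74. , 55.8]), 3.0) (array([537.4, 233.9]), array([72.2, 54.4]), 3.0)
86.5 [350.6        169.15555556] (array([453.2, 188.2]), array([50.3, 32.3]), 87.1) (array([469. , 176.7]), array([49. , 31.5]), 87.1)
```

Rack 1 is unmoved. Lower rack 2.

>>> play_rows(motion=[{"dp":[0,0,-0.8],"delta_rot":[0,0,0],"hand":0},{"dp":[0,0,-0.8],"delta_rot":[0,0,0],"hand":0},{"dp":[0,0,-0.8],"delta_rot":[0,0,0],"hand":0},{"dp":[0,0,-0.6],"delta_rot":[0,0,0],"hand":0},{"dp":[0,0,-0.3],"delta_rot":[0,0,0],"hand":0}])

```text
time_s: 22.5
eef_pos: [0.5347, 0.1119, 0.0685]
eef_rot: [-0.002, 0.026, 1.0, -0.001]
contact_force: [-0.3, -0.7, -0.3]
grip_width: 0.104
grasp_force: 61.7
```

>>> play_rows(motion=[{"dp":[0,0,-0.19],"delta_rot":[0,0,0],"hand":0},{"dp":[0,0,0],"delta_rot":[0,0,0],"hand":0},{"dp":[0,0,0],"delta_rot":[0,0,0],"hand":0.4},{"dp":[0,0,0],"delta_rot":[0,0,0],"hand":0.6},{"dp":[0,0,0],"delta_rot":[0,0,0],"hand":0.6}])

```text
time_s: 23.0
eef_pos: [0.537, 0.1134, 0.0642]
eef_rot: [0.001, 0.026, 1.0, 0.0]
contact_force: [-0.2, -1.0, 0.4]
grip_width: 0.589
grasp_force: 0.0
```

>>> play_rows(motion=[{"dp":[0,0,0.5],"delta_rot":[0,0,0],"hand":0.6},{"dp":[0,0,1],"delta_rot":[0,0,0],"hand":0.6},{"dp":[0,0,1],"delta_rot":[0,0,0],"hand":0.6},{"dp":[0,0,1],"delta_rot":[0,0,0],"hand":0.6},{"dp":[0,0,0],"delta_rot":[0,0,0],"hand":0.6}])

```text
time_s: 23.5
eef_pos: [0.5402, 0.1142, 0.2105]
eef_rot: [0.006, 0.026, 1.0, 0.002]
contact_force: [1.2, -0.3, 0.3]
grip_width: 0.599
grasp_force: 0.0
```

```bash
python3 - <<'E'
from h import *
s=ctrl.state();print(s['eef_pos'],s['eef_rot'])
d=snap('wrist','w10.png')
caps(d,'purple',.05)
e=snap('top','t10.png')
cv2.imwrite('pics/i.png',cv2.resize(np.hstack([d['frame'],e['frame']])[:,:,::-1],(800,300),interpolation=cv2.INTER_AREA))
E
```

```text
[0.54019033 0.1141943  0.21046763] [0.00645679 0.02552131 0.99965222 0.00155008]
purple (array([538.7, 230.5]), array([75.7, 50.6]), -3.8)
   cap 26 [386.5 144. ] [498.9 218.9  50. ]
   cap 522 [405.3 189.9] [545.9 240.5  50. ]
   cap 130 [390.7 156.7] [511.4 223.6  50. ]
   cap 50 [369.  187.9] [542.  203.3  50. ]
purple (array([532.6, 112.9]), array([75.3, 42.4]), -3.3)
   cap 49 [270.7 145.8] [495.1 106.7  50. ]
   cap 120 [266.8 156.7] [505.4 102.2  50. ]
   cap 117 [291.8 156.9] [506.8 126.6  50. ]
   cap 349 [276.4 211. ] [561.6 108.5  50. ]
```

View pics/i.png

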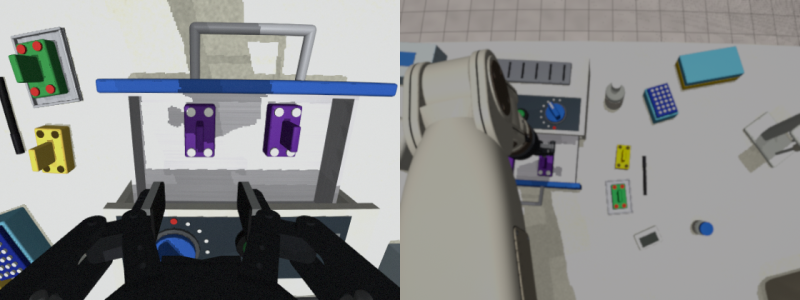

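>>> play_rows(motion=[{"dp":[-0.2,0.1,0],"delta_rot":[0,0,-0.75],"hand":0.45},{"dp":[-0.2,0.1,0],"delta_rot":[0,0,-0.75],"hand":0.45},{"dp":[-0.2,0.1,0],"delta_rot":[0,0,-0.75],"hand":0.45},{"dp":[-0.2,0.1,0],"delta_rot":[0,0,-0.75],"hand":0.45},{"dp":[-0.2,0.1,0],"delta_rot":[0,0,-0.75],"hand":0.45}])

```text
time_s: 24.1
eef_pos: [0.4948, 0.1332, 0.2014]
eef_rot: [-0.002, 0.286, 0.958, -0.001]
contact_force: [0.2, 0.4, -0.2]
grip_width: 0.448
grasp_force: 0.0
```

>>> play_rows(motion=[{"dp":[-0.2,0.1,0],"delta_rot":[0,0,-0.75],"hand":0.45},{"dp":[-0.2,0.1,0],"delta_rot":[0,0,-0.75],"hand":0.45},{"dp":[-0.2,0.1,0],"delta_rot":[0,0,-0.75],"hand":0.45},{"dp":[-0.2,0.1,0],"delta_rot":[0,0,-0.75],"hand":0.45},{"dp":[-0.2,0.1,0],"delta_rot":[0,0,-0.75],"hand":0.45}])

```text
time_s: 24.6
eef_pos: [0.4548, 0.1531, 0.2015]
eef_rot: [-0.001, 0.524, 0.852, -0.001]
contact_force: [0.3, -0.1, 0.2]
grip_width: 0.443
grasp_force: 0.0
```

>>> play_rows(motion=[{"dp":[-0.2,0.1,0],"delta_rot":[0,0,-0.75],"hand":0.45},{"dp":[-0.2,0.1,0],"delta_rot":[0,0,-0.75],"hand":0.45},{"dp":[-0.2,0.1,0],"delta_rot":[0,0,-0.75],"hand":0.45},{"dp":[-0.2,0.1,0],"delta_rot":[0,0,-0.75],"hand":0.45},{"dp":[-0.19,0,0],"delta_rot":[0,0,-0.75],"hand":0.45}])

```text
time_s: 25.1
eef_pos: [0.4153, 0.1692, 0.2015]
eef_rot: [-0.001, 0.726, 0.687, -0.002]
contact_force: [-0.7, 0.4, -0.0]
grip_width: 0.452
grasp_force: 0.0
```

>>> play_rows(motion=[{"dp":[0,0,0],"delta_rot":[0,0,0],"hand":0.45},{"dp":[0,0,0],"delta_rot":[0,0,0],"hand":0.45},{"dp":[0,0,0],"delta_rot":[0,0,0],"hand":0.45},{"dp":[0,0,0],"delta_rot":[0,0,0],"hand":0.45},{"dp":[0,0,0],"delta_rot":[0,0,0],"hand":0.45}])

```text
time_s: 25.6
eef_pos: [0.417, 0.1692, 0.2032]
eef_rot: [-0.0, 0.725, 0.689, -0.0]
contact_force: [0.6, 0.8, 0.3]
grip_width: 0.448
grasp_force: 0.0
```

>>> play_rows(motion=[{"dp":[0,0,-0.8],"delta_rot":[0,0,0],"hand":0.45},{"dp":[0,0,-0.8],"delta_rot":[0,0,0],"hand":0.45},{"dp":[0,0,-0.8],"delta_rot":[0,0,0],"hand":0.45},{"dp":[0,0,-0.48],"delta_rot":[0,0,0],"hand":0.45},{"dp":[0,0,0],"delta_rot":[0,0,0],"hand":0.45}])

```text
time_s: 26.1
eef_pos: [0.4145, 0.1683, 0.0855]
eef_rot: [-0.001, 0.725, 0.689, -0.003]
contact_force: [-1.0, -0.8, 0.1]
grip_width: 0.451
grasp_force: 0.0
```

>>> play_rows(motion=[{"dp":[0,0,0],"delta_rot":[0,0,0],"hand":0},{"dp":[0,0,0],"delta_rot":[0,0,0],"hand":0},{"dp":[0,0,0],"delta_rot":[0,0,0],"hand":0},{"dp":[0,0,0],"delta_rot":[0,0,0],"hand":0},{"dp":[0,0,0],"delta_rot":[0,0,0],"hand":0}])

```text
time_s: 26.6
eef_pos: [0.4179, 0.1697, 0.0895]
eef_rot: [0.001, 0.725, 0.689, 0.001]
contact_force: [-1.0, -0.1, 6.8]
grip_width: 0.101
grasp_force: 59.0
```

>>> play_rows(motion=[{"dp":[0.1,-0.01,0],"delta_rot":[0,0,0],"hand":0},{"dp":[0.2,-0.01,0],"delta_rot":[0,0,0],"hand":0},{"dp":[0.3,-0.02,0],"delta_rot":[0,0,0],"hand":0},{"dp":[0.3,-0.02,0],"delta_rot":[0,0,0],"hand":0},{"dp":[0.3,-0.02,0],"delta_rot":[0,0,0],"hand":0}])

```text
time_s: 27.1
eef_pos: [0.4658, 0.1669, 0.0895]
eef_rot: [-0.0, 0.725, 0.689, 0.001]
contact_force: [-1.6, 1.1, 7.1]
grip_width: 0.099
grasp_force: 59.1
```

>>> play_rows(motion=[{"dp":[0.3,-0.02,0],"delta_rot":[0,0,0],"hand":0},{"dp":[0.3,-0.02,0],"delta_rot":[0,0,0],"hand":0},{"dp":[0.3,-0.02,0],"delta_rot":[0,0,0],"hand":0},{"dp":[0.3,-0.02,0],"delta_rot":[0,0,0],"hand":0},{"dp":[0.3,-0.02,0],"delta_rot":[0,0,0],"hand":0}])

```text
time_s: 27.6
eef_pos: [0.5258, 0.1633, 0.0895]
eef_rot: [-0.0, 0.725, 0.689, 0.002]
contact_force: [-0.7, 2.1, 5.9]
grip_width: 0.107
grasp_force: 59.0
```

>>> play_rows(motion=[{"dp":[0.3,-0.02,0],"delta_rot":[0,0,0],"hand":0},{"dp":[0.3,-0.02,0],"delta_rot":[0,0,0],"hand":0},{"dp":[0.2,-0.01,0],"delta_rot":[0,0,0],"hand":0},{"dp":[0.1,0,0],"delta_rot":[0,0,0],"hand":0},{"dp":[0.05,0,0],"delta_rot":[0,0,0],"hand":0}])

```text
time_s: 28.1
eef_pos: [0.5641, 0.161, 0.0895]
eef_rot: [0.0, 0.725, 0.689, 0.002]
contact_force: [-0.8, 1.6, 5.9]
grip_width: 0.102
grasp_force: 59.1
```

>>> play_rows(motion=[{"dp":[0.04,0,0],"delta_rot":[0,0,0],"hand":0},{"dp":[0.04,0,0],"delta_rot":[0,0,0],"hand":0},{"dp":[0.04,0,0],"delta_rot":[0,0,0],"hand":0},{"dp":[0.0,0,0],"delta_rot":[0,0,0],"hand":0},{"dp":[0.0,0,0],"delta_rot":[0,0,0],"hand":0}])

```text
time_s: 28.6
eef_pos: [0.5647, 0.161, 0.0895]
eef_rot: [-0.002, 0.725, 0.689, -0.001]
contact_force: [-10.2, 1.7, 11.4]
grip_width: 0.105
grasp_force: 59.9
```

>>> play_rows(motion=[{"dp":[0.05,0,0],"delta_rot":[0,0,0],"hand":0},{"dp":[0.0,0,0],"delta_rot":[0,0,0],"hand":0},{"dp":[0.0,0,0],"delta_rot":[0,0,0],"hand":0},{"dp":[0.0,0,0],"delta_rot":[0,0,0],"hand":0},{"dp":[0.0,0,0],"delta_rot":[0,0,0],"hand":0}])

```text
time_s: 29.1
eef_pos: [0.5647, 0.161, 0.0894]
eef_rot: [-0.004, 0.724, 0.689, -0.002]
contact_force: [-14.3, 1.8, 16.7]
grip_width: 0.101
grasp_force: 60.3
```

>>> play_rows(motion=[{"dp":[0,0,0],"delta_rot":[0,0,0],"hand":0.3},{"dp":[0,0,0],"delta_rot":[0,0,0],"hand":0.4},{"dp":[0,0,0],"delta_rot":[0,0,0],"hand":0.4},{"dp":[0,0,0.3],"delta_rot":[0,0,0],"hand":0.4},{"dp":[0,0,1],"delta_rot":[0,0,0],"hand":0.4}])

```text
time_s: 29.6
eef_pos: [0.5666, 0.159, 0.1365]
eef_rot: [-0.002, 0.725, 0.689, -0.004]
contact_force: [0.5, 0.0, -0.0]
grip_width: 0.398
grasp_force: 0.0
```

>>> play_rows(motion=[{"dp":[0,0,1],"delta_rot":[0,0,0],"hand":0.45},{"dp":[0,0,1],"delta_rot":[0,0,0],"hand":0.45},{"dp":[-0.5,0,0.5],"delta_rot":[0,0,0],"hand":0.45},{"dp":[-1,0,0],"delta_rot":[0,0,0],"hand":0.45},{"dp":[-1,0,0],"delta_rot":[0,0,0],"hand":0.45}])

```text
time_s: 30.1
eef_pos: [0.4697, 0.1601, 0.2417]
eef_rot: [0.001, 0.725, 0.688, 0.002]
contact_force: [-0.1, -0.0, -0.3]
grip_width: 0.45
grasp_force: 0.0
```

```bash
python3 - <<'E'
from h import *
s=ctrl.state();print(s['eef_pos'],s['eef_rot'])
d=snap('wrist','w11.png'); e=snap('top','t11.png')
cv2.imwrite('pics/j.png',cv2.resize(np.hstack([d['frame'],e['frame']])[:,:,::-1],(800,300),interpolation=cv2.INTER_AREA))
for n,q in(('w',d),('t',e)):
    for c,z in(('red',.126),('green',.147),('blue',.137)):
        for k in blobs(q,c,8): print(n,c,k.reshape(-1,2).mean(0).round(1),rect(q,k,z))
    hsv=cv2.cvtColor(q['frame'],cv2.COLOR_RGB2HSV)
E
```

```text
[0.46973027 0.16014186 0.24170329] [7.03778438e-04 7.25298116e-01 6.88432873e-01 1.52535637e-03]
w red [285.6 359.4] (array([465.1,  -8.5]), array([7.3, 6.6]), -3.2)
w red [446.4 279.2] (array([623.8,  77.3]), array([7.6, 7.2]), 50.0)
w green [268.5 352.3] (array([446.8,  18.6]), array([49. , 24.6]), 4.6)
w green [510.7 184.1] (array([656.1, 173. ]), array([27.7, 25.6]), -2.9)
w blue [500.3 287.6] (array([669.4,  70.9]), array([71.4, 51.4]), -42.0)
w blue [439.3 149.3] (array([598. , 186.3]), array([245.9,   3. ]), 86.6)
t green [305.4 275.5] (array([ 435.4, -102.8]), array([61. , 35.4]), 4.9)
t green [167.2 159.3] (array([661.6, 171.2]), array([28.2, 27. ]), 89.9)
t blue [428.  319.7] (array([ 346.7, -336.8]), array([31.4, 30.2]), 87.0)
t blue [216.6 157.1] (array([669.9,  74.2]), array([50.7, 50.4]), 1.3)
t blue [365.1 145.2] (array([ 705.6, -231. ]), array([86.5, 59. ]), 17.0)
```

View pics/j.png

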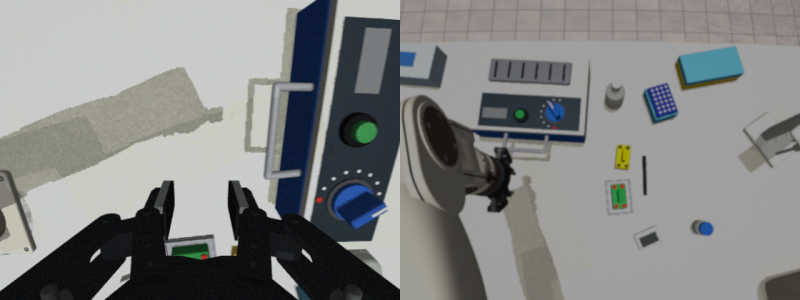

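>>> play_rows(motion=[{"dp":[0.5,-0.22,0],"delta_rot":[0,0,-0.68],"hand":0.55},{"dp":[0.5,-0.22,0],"delta_rot":[0,0,-0.68],"hand":0.55},{"dp":[0.5,-0.22,0],"delta_rot":[0,0,-0.68],"hand":0.55},{"dp":[0.5,-0.22,0],"delta_rot":[0,0,-0.68],"hand":0.55},{"dp":[0.5,-0.22,0],"delta_rot":[0,0,-0.68],"hand":0.55}])

```text
time_s: 30.7
eef_pos: [0.5711, 0.1156, 0.2408]
eef_rot: [0.0, 0.868, 0.497, 0.001]
contact_force: [-0.0, -0.0, -0.4]
grip_width: 0.549
grasp_force: 0.0
```

>>> play_rows(motion=[{"dp":[0.5,-0.22,0],"delta_rot":[0,0,-0.68],"hand":0.55},{"dp":[0.5,-0.22,0],"delta_rot":[0,0,-0.68],"hand":0.55},{"dp":[0.5,-0.22,0],"delta_rot":[0,0,-0.68],"hand":0.55},{"dp":[0.5,-0.22,0],"delta_rot":[0,0,-0.68],"hand":0.55},{"dp":[0.5,-0.22,0],"delta_rot":[0,0,-0.68],"hand":0.55}])

```text
time_s: 31.2
eef_pos: [0.671, 0.0714, 0.2406]
eef_rot: [0.0, 0.96, 0.279, 0.0]
contact_force: [0.1, 0.2, -0.5]
grip_width: 0.55
grasp_force: 0.0
```

>>> play_rows(motion=[{"dp":[0,0,0],"delta_rot":[0,0,0],"hand":0.55},{"dp":[0,0,0],"delta_rot":[0,0,0],"hand":0.55},{"dp":[0,0,0],"delta_rot":[0,0,0],"hand":0.55},{"dp":[0,0,0],"delta_rot":[0,0,0],"hand":0.55},{"dp":[0,0,0],"delta_rot":[0,0,0],"hand":0.55}])

```text
time_s: 31.7
eef_pos: [0.6691, 0.0726, 0.2408]
eef_rot: [0.0, 0.96, 0.282, 0.0]
contact_force: [0.4, 0.2, 0.5]
grip_width: 0.552
grasp_force: 0.0
```

```bash
python3 - <<'E'
from h import *
s=ctrl.state();print(s['eef_pos'],s['eef_rot'],s['joint_pos'].round(2))
q=s['eef_rot'];print('psi',np.degrees(2*np.arctan2(q[2],q[1]))-90)
d=snap('wrist','w12.png')
print(proj(d,[[.669,.073,.167],[.669,.073,.137],[.661,.1705,.147]]))
E
```

```text
[0.66911351 0.07255291 0.24075078] [3.67425379e-05 9.59501318e-01 2.81704035e-01 2.37216676e-04] [0.11 0.61 0.59 1.55 0.   2.68]
psi -57.27613267316496
[[281.03073551 219.53531117]
 [281.00405306 207.71758208]
 [167.85999796 153.99364608]]
```

View pics/w12.png

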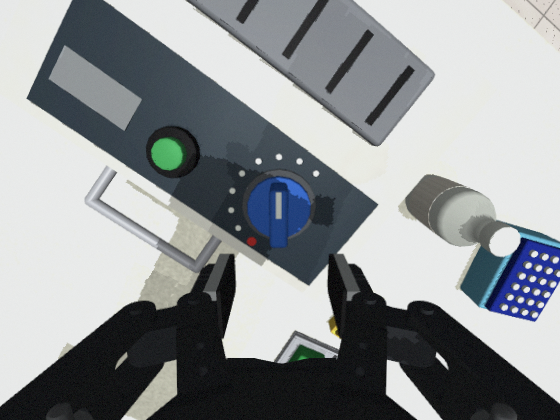

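>>> play_rows(motion=[{"dp":[0,0,-0.7],"delta_rot":[0,0,0],"hand":0.55},{"dp":[0,0,-0.7],"delta_rot":[0,0,0],"hand":0.55},{"dp":[0,0,-0.5],"delta_rot":[0,0,0],"hand":0.55},{"dp":[0,0,-0.35],"delta_rot":[0,0,0],"hand":0.55},{"dp":[0,0,-0.2],"delta_rot":[0,0,0],"hand":0.55}])

```text
time_s: 32.25
eef_pos: [0.6685, 0.0723, 0.1406]
eef_rot: [-0.0, 0.96, 0.281, -0.001]
contact_force: [0.1, -0.5, 0.6]
grip_width: 0.552
grasp_force: 0.0
```

>>> play_rows(motion=[{"dp":[0,0,0],"delta_rot":[0,0,0],"hand":0},{"dp":[0,0,0],"delta_rot":[0,0,0],"hand":0},{"dp":[0,0,0],"delta_rot":[0,0,0],"hand":0},{"dp":[0,0,0],"delta_rot":[0,0,0],"hand":0},{"dp":[0,0,0],"delta_rot":[0,0,0],"hand":0}])

```text
time_s: 32.75
eef_pos: [0.6684, 0.0745, 0.1433]
eef_rot: [-0.002, 0.959, 0.282, -0.0]
contact_force: [-5.0, 4.3, -0.1]
grip_width: 0.148
grasp_force: 59.7
```

>>> play_rows(motion=[{"dp":[-0.03,0.05,0],"delta_rot":[0,0,0.8],"hand":0},{"dp":[0,0,0],"delta_rot":[0,0,0.8],"hand":0},{"dp":[0,0,0],"delta_rot":[0,0,0.8],"hand":0},{"dp":[0,0,0],"delta_rot":[0,0,0.8],"hand":0},{"dp":[0,0,0],"delta_rot":[0,0,0.8],"hand":0}])

```text
time_s: 33.25
eef_pos: [0.6681, 0.0749, 0.1432]
eef_rot: [-0.001, 0.844, 0.537, 0.0]
contact_force: [-2.2, 1.2, 0.5]
grip_width: 0.149
grasp_force: 59.8
```

>>> play_rows(motion=[{"dp":[0,0,0],"delta_rot":[0,0,0.8],"hand":0},{"dp":[0,0,0],"delta_rot":[0,0,0.8],"hand":0},{"dp":[0,0,0],"delta_rot":[0,0,0.8],"hand":0},{"dp":[0,0,0],"delta_rot":[0,0,0.8],"hand":0},{"dp":[0,0,0],"delta_rot":[0,0,0.8],"hand":0}])

```text
time_s: 33.75
eef_pos: [0.6677, 0.075, 0.1433]
eef_rot: [-0.001, 0.663, 0.749, 0.0]
contact_force: [-4.0, 1.3, 0.5]
grip_width: 0.152
grasp_force: 59.9
```

>>> play_rows(motion=[{"dp":[0,0,0],"delta_rot":[0,0,0.8],"hand":0},{"dp":[0,0,0],"delta_rot":[0,0,0.8],"hand":0},{"dp":[0,0,0],"delta_rot":[0,0,0.8],"hand":0},{"dp":[0,0,0],"delta_rot":[0,0,0.8],"hand":0},{"dp":[0,0,0],"delta_rot":[0,0,0.8],"hand":0}])

```text
time_s: 34.25
eef_pos: [0.6674, 0.0749, 0.1433]
eef_rot: [-0.001, 0.431, 0.902, 0.0]
contact_force: [-3.5, 1.3, 0.5]
grip_width: 0.149
grasp_force: 60.0
```

>>> play_rows(motion=[{"dp":[0,0,0],"delta_rot":[0,0,0],"hand":0},{"dp":[0,0,0],"delta_rot":[0,0,0],"hand":0},{"dp":[0,0,0],"delta_rot":[0,0,0],"hand":0.4},{"dp":[0,0,0],"delta_rot":[0,0,0],"hand":0.55},{"dp":[0,0,0],"delta_rot":[0,0,0],"hand":0.55}])

```text
time_s: 34.75
eef_pos: [0.6692, 0.074, 0.1429]
eef_rot: [0.001, 0.434, 0.901, 0.0]
contact_force: [-0.6, 0.5, 0.9]
grip_width: 0.549
grasp_force: 0.0
```

>>> play_rows(motion=[{"dp":[0,0,0.5],"delta_rot":[0,0,0],"hand":0.55},{"dp":[0,0,0.8],"delta_rot":[0,0,0],"hand":0.55},{"dp":[0,0,0.8],"delta_rot":[0,0,0],"hand":0.55},{"dp":[0,0,0.4],"delta_rot":[0,0,0],"hand":0.55},{"dp":[0,0,0],"delta_rot":[0,0,0],"hand":0.55}])

```text
time_s: 35.25
eef_pos: [0.6704, 0.0741, 0.2462]
eef_rot: [0.003, 0.433, 0.901, 0.002]
contact_force: [0.3, 0.3, 0.5]
grip_width: 0.555
grasp_force: 0.0
```

```bash
python3 - <<'E'
from h import *
s=ctrl.state();print(s['eef_pos'])
q=s['eef_rot'];print('psi',np.degrees(2*np.arctan2(q[2],q[1]))-90)
d=snap('wrist','w13.png')
print(proj(d,[[.669,.073,.167],[.669,.073,.137],[.661,.1705,.147]]))
for k in blobs(d,'green',100): print(rect(d,k,.147))
u,v=[int(x) for x in proj(d,[.668,.074,.137])[0]]
c=d['frame'][max(v-100,0):v+100,max(u-130,0):u+130,::-1]; cv2.imwrite('pics/k.png',cv2.resize(c,None,fx=3,fy=3,interpolation=cv2.INTER_CUBIC))
E
```

```text
[0.67044709 0.07411295 0.24619604]
psi 38.6210773045911
[[278.86709563 218.00352144]
 [278.89146166 206.40447388]
 [351.75977079 106.26229875]]
(array([499.6, -30.7]), array([57.7, 44.6]), 5.0)
(array([658.8, 171. ]), array([25.5, 25. ]), 41.2)
```

View pics/k.png

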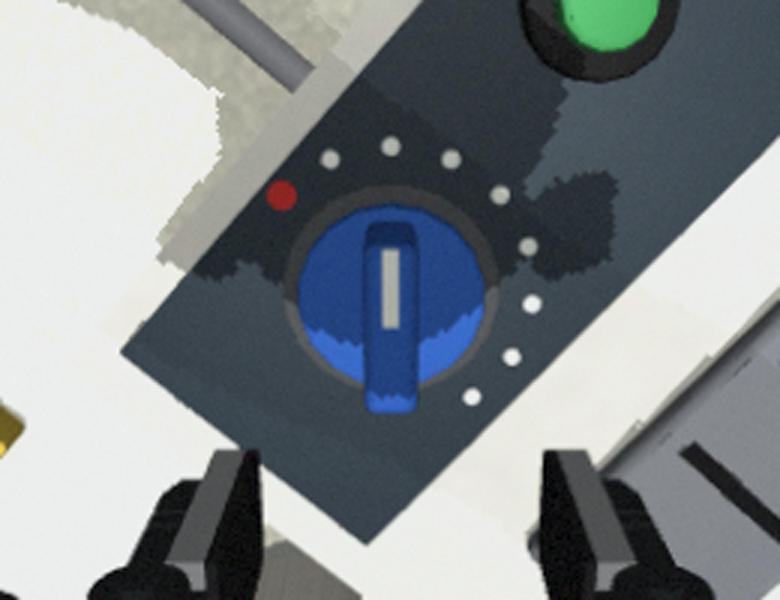

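>>> play_rows(motion=[{"dp":[-0.05,0.5,0],"delta_rot":[0,0,0],"hand":0},{"dp":[-0.05,0.5,0],"delta_rot":[0,0,0],"hand":0},{"dp":[-0.05,0.5,0],"delta_rot":[0,0,0],"hand":0},{"dp":[-0.05,0.5,0],"delta_rot":[0,0,0],"hand":0},{"dp":[-0.03,0.43,0],"delta_rot":[0,0,0],"hand":0}])

```text
time_s: 35.8
eef_pos: [0.6585, 0.1741, 0.2416]
eef_rot: [-0.0, 0.432, 0.902, -0.0]
contact_force: [-0.1, -0.5, 0.7]
grip_width: 0.003
grasp_force: 0.0
```

>>> play_rows(motion=[{"dp":[0,0,-0.7],"delta_rot":[0,0,0],"hand":0},{"dp":[0,0,-0.7],"delta_rot":[0,0,0],"hand":0},{"dp":[0,0,-0.6],"delta_rot":[0,0,0],"hand":0},{"dp":[0,0,-0.2],"delta_rot":[0,0,0],"hand":0},{"dp":[0,0,0],"delta_rot":[0,0,0],"hand":0}])

```text
time_s: 36.3
eef_pos: [0.6581, 0.1719, 0.1525]
eef_rot: [-0.001, 0.433, 0.901, -0.001]
contact_force: [0.4, -0.4, 0.6]
grip_width: -0.003
grasp_force: 0.0
```

>>> play_rows(motion=[{"dp":[0.01,0,-0.1],"delta_rot":[0,0,0],"hand":0},{"dp":[0,0,-0.08],"delta_rot":[0,0,0],"hand":0},{"dp":[0,0,-0.06],"delta_rot":[0,0,0],"hand":0},{"dp":[0,0,0],"delta_rot":[0,0,0],"hand":0},{"dp":[0,0,0],"delta_rot":[0,0,0],"hand":0}])

```text
time_s: 36.8
eef_pos: [0.6604, 0.1716, 0.1457]
eef_rot: [0.001, 0.433, 0.901, 0.001]
contact_force: [1.3, -0.1, 2.0]
grip_width: 0.003
grasp_force: 1.1
```

>>> play_rows(motion=[{"dp":[0,0,-0.06],"delta_rot":[0,0,0],"hand":0},{"dp":[0,0,-0.06],"delta_rot":[0,0,0],"hand":0},{"dp":[0,0,-0.03],"delta_rot":[0,0,0],"hand":0},{"dp":[0,0,0],"delta_rot":[0,0,0],"hand":0},{"dp":[0,0,0],"delta_rot":[0,0,0],"hand":0}])

```text
time_s: 37.3
eef_pos: [0.6605, 0.1716, 0.141]
eef_rot: [0.001, 0.433, 0.901, 0.001]
contact_force: [-0.7, 0.4, 9.9]
grip_width: -0.002
grasp_force: 5.1
```

>>> play_rows(motion=[{"dp":[0,0,-0.04],"delta_rot":[0,0,0],"hand":0},{"dp":[0,0,0],"delta_rot":[0,0,0],"hand":0},{"dp":[0,0,0],"delta_rot":[0,0,0],"hand":0},{"dp":[0,0,0],"delta_rot":[0,0,0],"hand":0},{"dp":[0,0,0],"delta_rot":[0,0,0],"hand":0}])

```text
time_s: 37.8
eef_pos: [0.6605, 0.1716, 0.1409]
eef_rot: [0.002, 0.433, 0.901, 0.002]
contact_force: [-2.7, -1.1, 14.1]
grip_width: -0.003
grasp_force: 7.6
```

>>> play_rows(motion=[{"dp":[0,0,0.2],"delta_rot":[0,0,0],"hand":0},{"dp":[0,0,0.6],"delta_rot":[0,0,0],"hand":0},{"dp":[0,0,0.9],"delta_rot":[0,0,0],"hand":0},{"dp":[0,0,0.9],"delta_rot":[0,0,0],"hand":0},{"dp":[-0.5,0,0],"delta_rot":[0,0,0],"hand":0}])

```text
time_s: 38.3
eef_pos: [0.6435, 0.1716, 0.2463]
eef_rot: [0.004, 0.434, 0.901, 0.003]
contact_force: [0.2, 1.3, 0.2]
grip_width: -0.0
grasp_force: 0.0
```

>>> play_rows(motion=[{"dp":[-1,0,0],"delta_rot":[0,0,0],"hand":0},{"dp":[-1,0,0],"delta_rot":[0,0,0],"hand":0},{"dp":[-1,0,0],"delta_rot":[0,0,0],"hand":0},{"dp":[-0.5,0,0],"delta_rot":[0,0,0],"hand":0},{"dp":[0,0,0],"delta_rot":[0,0,0],"hand":0}])

```text
time_s: 38.8
eef_pos: [0.4963, 0.1709, 0.2407]
eef_rot: [-0.001, 0.433, 0.902, -0.001]
contact_force: [0.4, -0.4, -0.0]
grip_width: -0.001
grasp_force: 0.0
```

```bash
python3 - <<'E'
from h import *
e=snap('top','t14.png'); f=snap('scene')
for q in(e,f): print([(k.reshape(-1,2).mean(0).round(),cv2.contourArea(k)) for k in blobs(q,'purple',15)])
for c,z in(('yellow',.026),('green',.03),('blue',.107)):
    for k in blobs(e,c,40): print(c,rect(e,k,z))
E
```

```text
[]
[]
yellow (array([ 560.2, -125.5]), array([73.4, 40.8]), -5.8)
green (array([ 438.5, -111.2]), array([71.3, 40.6]), 4.9)
green (array([699.5, 202.5]), array([31.4, 31.3]), 28.2)
blue (array([ 344.4, -347.6]), array([32.6, 31.2]), 87.0)
blue (array([679.6,  77.7]), array([52.7, 50.3]), 1.3)
blue (array([ 716.6, -237.9]), array([89.7, 61.2]), 17.0)
```

View pics/t14.png

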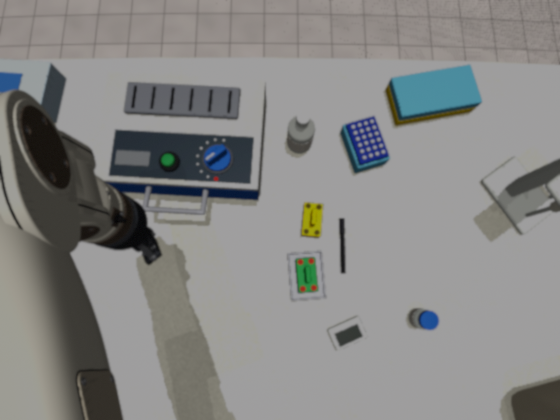

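```bash
python3 -c "
from plant import ticket
print(ticket.job_done())"
```

```text
the job is handed in; nothing more can be done
None
```

I handed the job in: the green rack stands in the tray, both purple racks are upright in the shut drawer, the dial is at click 2, the start button was pressed fully and released, and the yellow rack wasn't moved; no verdict came back.

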